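Load the table easel, raise its shelf to the mark and cam it shut

TASK

Lift the top tray off the pile and lay it lengthwise and centred on the easel's sliding shelf, close behind the ledge. Then push the shelf up by its ledge until the upper edge of the ledge is level with the broad black line on the side rails and, holding it at that height, squeeze the cam lever fully shut against the sleeve. Finish still holding sleeve and lever squeezed between the fingers, shelf at the line and the tray lying on it; leave the other two trays and everything else on the counter where they are.

Things in the scene. Friction and masses are not known exactly. Their poses are not given: they have to be found in the camera images.
- tray_top: uppermost of three identical plain wooden compartment trays in a pile: box 130 mm long (its x) by 56 mm wide (y) outside, 26 mm high in all (22 mm box over a 4 mm high, 114 x 40 mm foot), walls 5 mm, two low dividers, about 0.1 kg. Each foot sits 4 mm inside the tray below (22 mm per tray). Origin: centre of the foot's underside, 26 mm below the rim
- tray_mid: the middle tray of the pile, same shape; stays where it is
- tray_low: the bottom tray of the pile, same shape, on the counter; stays where it is
- easel: wooden table easel fixed to the counter, 240 mm wide, 360 mm long, its frame sloping 28 degrees: 20 mm aluminium mast in the middle (face 45 mm above the counter at the low end), 18 mm wooden side rails 100 mm to either side, each with a scale in 10 mm steps and one broad black line. Origin on the counter under the low end, x level towards the high end, z up
- mark (a point): the display mark: point on the mast's face, midway between the broad black lines (3 mm wide) of the two side rails and level with their lower edge. Axes: x up the slope along the mast, y across, z square out of the slope. Fixed on the easel
- ledge (a point): point on the sliding shelf, on the mast's face under the ledge's upper edge; at the mark when it meets that point. Axes as the mark. From it, in mm: ledge (wooden bar) x -8..0, y -113..113, z 3..21; bed for the tray x 0..106, y -43..43, top z 9; aluminium sleeve round the mast below the ledge x -75..-8, y -15..15, z -19..3, free at both sides but for the lever on its -y side
- shelf_seat (a point): point on the top face of the shelf's bed where the centre of the tray's underside belongs, the tray lengthwise up the slope with its low end 1 mm from the ledge. Moves with the shelf; axes as the ledge point, 66 mm up the slope from it and 9 mm out
- shelf (a joint): how far the shelf is up the mast, m: 0 at the bottom stop, 0.11 at the mark, 0.14 at the top stop. Lever open, it runs easily (0.4 N friction) and falls back by its weight (shelf about 0.38 kg) unless held. Fingers straddling the sleeve can push it up, bearing on the ledge's lower face
- lever (a joint): angle of the black cam lever, rad: 0 shut (flat along the sleeve), up to 0.6 open, its free end then standing out sideways in the plane of the slope. It stays where it is left (stiff hinge, about 5 N at the tip); below about 0.28 it starts to clamp the mast
- lever_tip (a point): free end of the cam lever, a bar 52 mm long from its pin, 8 mm thick, 13 mm high (z -10..3 in the ledge point's axes). The pin is at x -60, y -20 mm from the ledge point; the free end points up the slope and moves towards +y to shut. Sleeve and lever together measure 39 mm across when shut (y -24..15), up to 67 mm when open
- birdhouse: bystander: plain wooden birdhouse, 100 x 115 mm, 130 mm high, round entrance hole; origin under its centre
- bowl: bystander: round wooden bowl, 110 mm across, 45 mm high; origin under its centre
- tape: bystander: cardboard tape ring lying flat, 84 mm across, 24 mm high; origin under its centre
- glue: bystander: white glue bottle, 48 mm across, 110 mm high; origin under its centre
- spool: bystander: small wooden spool standing up, 44 mm across, 47 mm high; origin under its centre
- mallet: bystander: wooden mallet lying on the counter, about 0.25 m long; origin under its centre
- card_reader: bystander: grey card reader lying flat, 150 x 75 x 25 mm; origin under its centre
There are look-alikes about, which are no part of the job. Leave any green or turquoise look-alike of the tray_mid alone.

How it is judged:
By the outcome, as a careful person would: the job done as asked, in the order asked, and still so for the second after the job is handed in, while the arm keeps its last pose, push and grip.
It also fails if it takes over 45 s, if anything falls off the work surface, if the arm or the gripper's body presses on something with over 40 N, if the wrist force passes 120 N, or if a joint passes its speed limit or range.

ROBOT

A 7-joint arm with a two-finger parallel gripper is mounted at the origin on the work surface. World frame = base frame: x ahead of the robot, y to its left, z up, the work surface at z = 0. Lengths are in m, angles in rad, forces in N, time in s.
With the tool pointing down it reaches from about 0.425 to 0.925 m from the base axis. Payload 6.8 kg.
Tool frame: the origin (TCP) lies at the very end of the fingers, on their centre line; the grasp point (between the pads) lies 19 mm behind it (bot.grasp_offset is the distance from the TCP to the grasp point, in m); z points along the fingers, y is the direction in which the jaws open and shut (so a half turn about z gives the same grasp; the last joint's range is limited). The gripper opens to 85 mm and grips with 20 to 120 N. Pads are 22 mm wide; open, the fingers measure 114 mm over their backs; the gripper's body (76 mm by 85 mm) begins 54 mm behind the grasp point. The pads swing forward as they close: fully open they stand 13 mm farther back than shut.
Start: joints at [-1.339, 0.477, 0.022, 1.555, -0.011, 1.109, -0.083], TCP at [0.225, 0.636, 0.231] pointing down, gripper open.
Joint ranges: [-2.96, 2.96], [-0.34, 2.1], [-1.41, 1.46], [0.24, 2.44], [-1.37, 4.51], [0.17, 1.92], [-2.96, 2.96]. Speed limits (rad/s): [2.39, 2.39, 3.14, 3.14, 3.14, 3.14, 3.14].

INTERFACE

Orientations are given as a unit quaternion [w, x, y, z].
In Python, from station import monitor, cams, bot, finder gives the robot as it stands.
- The arm moves only by the tool jog_arm, never from a script. Its argument "plan" is a list of rows, each an object of numbers: "x", "y", "z": the shift along the tool's x, y, z as a fraction of full scale; "wx", "wy", "wz": the turn, a rotation vector about the tool's x, y, z as a fraction of full scale. A call has 1 to 12 rows; each row is the pose to reach, as a shift and turn from the pose measured when the call began, along the tool's axes at that moment, turning the shorter way round; what a row does not reach only later rows make up. Full scale, the value 1, is 20 cm for a shift and 180 degrees for a turn. A row lasts 1/12 s, in which the tool goes at most 41.7 mm and 7.16 degrees, less where a joint would pass 70% of its speed; a pose out of reach is approached as far as the arm can. A call with a number of a shift or a turn outside -1 to 1 is refused whole. A call with a gripper value outside its range is refused whole. "hand" is the opening, from -1 (shut) to 1 (fully open), set as the call begins (left out, the last holds). The fingers move at their own pace and stop on an object; "grip_force" is the grip in N (left out, the last holds). Time passes only in rows, so rows that repeat a pose let the fingers close. It gives the time, the measured TCP pose, the force and the opening at its end, in the units of the state.
- monitor.get_obs(): the state, without advancing time (a new reading comes with each control period).
- cams.read_camera(name): name is "scene" or "side" or "wrist"; returns the picture (400x640x3 uint8, red, green, blue); there is no depth.
- cams.get_calibration(name): a dict with "fx", "fy", "cx", "cy" (pixels), "extrinsics" (4x4, takes a point from world to camera coordinates). Camera axes: x right, y down, z forward; pixel columns grow to the right and rows downward; lengths in m; the calibration is good to about 2 mm. A picture is of the moment at which its call begins: read the wrist's pose just before it. get_calibration takes no time and is no camera call; for the wrist camera it gives the pose at the moment of the call.
- bot.hand_in(): hands the job in, once; it reports no verdict.
Trained networks look in the newest picture that a camera, given by its name, has taken for a name from the list of things; names that differ only in an ending like _2 or _b are one class to them, and where a whole thing is asked for, a point or a joint stands for the part that bears it (a point fixed in the world has none). Each returns a list of dicts, best first, with "confidence" (0 to 1); they miss things now and then, are a little off and sometimes report something else, mostly with a low value. They report only what shows in the picture. A call takes as long as a camera call. They do not tell look-alikes from the thing itself.
- finder.find_in(camera, target): "bbox" ([left, top, width, height] in pixels, round what is visible of it).
- finder.place_of(camera, target): "location" ([column, row] in pixels: a listed point, or the origin of a listed thing).
The state is a dict: "t": time; "q": joint angles; "joint_vel": joint speeds; "joint_torque": joint torques, N m; "eef_pos": TCP position; "tool_rot": TCP orientation; "contact_force": force on the tool from outside, world axes, zero at the start; "torque": the same for the moment, N m; "gripper_width": opening from 0.0 (shut) to 1.0 (fully open).
Only numpy, scipy, OpenCV 4.12 (cv2) and the standard library are available. Lean on these libraries where they do the work, as an engineer would, in place of code of your own. Each camera call takes 0.05 s, during which the arm holds its last target. There are 200 camera calls.

## Working session

There is one attempt and no reset: what is moved stays moved. The work goes in short steps, Python scripts to look and compute and a tool call to move; the robot and the scene stay as the last step left them, time stands still between calls to the robot, and variables do not carry over. Pictures are saved under pics/ and viewed, about 8 in all and at most 12, crops included, and the job is handed in when it is done.

Besides the shell and the picture viewer there is one more tool, called after "Request:" in YAML: its name, and indented under it one key for each argument. jog_arm: Moves the arm, as the interface text tells. Shift numbers are shares of 20 cm and turn numbers shares of 180 degrees, none past 1 either way. Its arguments: {"type":"object","properties":{"plan":{"type":"array","items":{"type":"object","properties":{"x":{"type":"number","minimum":-1,"maximum":1},"y":{"type":"number","minimum":-1,"maximum":1},"z":{"type":"number","minimum":-1,"maximum":1},"wx":{"type":"number","minimum":-1,"maximum":1},"wy":{"type":"number","minimum":-1,"maximum":1},"wz":{"type":"number","minimum":-1,"maximum":1}}}},"hand":{"type":"number"},"grip_force":{"type":"number"}},"required":["plan"]}

```bash
mkdir -p pics; ls; python3 - <<'E'
from station import monitor, cams, bot, finder
import cv2,numpy as np
o=monitor.get_obs();print(o)
ims=[]
for c in ["scene","side"]:
    im=cams.read_camera(c);cv2.imwrite(f"pics/{c}0.png",im[:,:,::-1])
    k=cams.get_calibration(c);print(c,k)
    for t in ["tray_top","tray_mid","easel","mark","ledge","shelf_seat","lever_tip"]:
        print(t,[(np.round(r["location"],1).tolist(),round(r["confidence"],2)) for r in finder.place_of(c,t)])
E
```

```text
pics
{'t': 0.0, 'q': array([-1.33909749,  0.47780129,  0.02234133,  1.55644626, -0.01150231,
        1.10928701, -0.0831082 ]), 'joint_vel': array([ 1.02324135e-03, -9.41536867e-05,  9.75045248e-04,  3.42539797e-05,
       -7.99880657e-05,  1.66765991e-03,  5.74960336e-04]), 'joint_torque': array([-1.12098930e-04, -5.96449757e+01,  1.60753325e+00, -2.81190026e+01,
        1.23930656e-02,  9.33466275e-03, -3.85729933e-06]), 'eef_pos': array([0.22479434, 0.63584726, 0.23032714]), 'tool_rot': array([-8.71228708e-05,  1.69077721e-01,  9.85602304e-01, -9.02661468e-04]), 'contact_force': array([-0.44402409,  0.09993066,  0.73725294]), 'torque': array([ 0.0179074 , -0.03384832, -0.01299662]), 'gripper_width': 0.9977428379078123}
scene {'fx': 415.25477419805554, 'fy': 415.25477419805554, 'cx': 324.5879525772913, 'cy': 199.27163820588902, 'extrinsics': array([[-0.15031325,  0.98855199,  0.01307244,  0.08541943],
       [ 0.71025725,  0.11717637, -0.69412127, -0.28143546],
       [-0.68770675, -0.09505082, -0.71973937,  1.91748886],
       [ 0.        ,  0.        ,  0.        ,  1.        ]])
[... 442 characters left out ...]
852947450334, 'fy': 363.95852947450334, 'cx': 322.61565284483413, 'cy': 197.42963878182417, 'extrinsics': array([[ 0.84223722, -0.5390677 ,  0.0065173 , -0.4233123 ],
       [-0.30742089, -0.49017386, -0.81561142,  0.26613714],
       [ 0.44286438,  0.68493474, -0.57856334,  0.91685114],
       [ 0.        ,  0.        ,  0.        ,  1.        ]])}
tray_top [([404.7, 276.0], 0.68)]
tray_mid [([402.2, 282.6], 0.85), ([284.3, 367.4], 0.81), ([340.7, 320.1], 0.67), ([478.8, 343.9], 0.64), ([465.5, 294.8], 0.2)]
easel [([344.9, 237.7], 0.63)]
mark [([303.2, 169.1], 0.7)]
ledge [([327.8, 199.9], 0.69)]
shelf_seat [([310.0, 177.3], 0.61), ([334.0, 195.6], 0.16)]
lever_tip [([334.3, 198.6], 0.39)]
```

```bash
cat > h.py <<'E'
import numpy as np,cv2
from scipy.spatial.transform import Rotation as R
def P(k,p):
    E=k["extrinsics"];c=E[:3,:3]@np.asarray(p)+E[:3,3]
    return np.array([k["fx"]*c[0]/c[2]+k["cx"],k["fy"]*c[1]/c[2]+k["cy"]])
def ray(k,uv):
    E=k["extrinsics"];d=E[:3,:3].T@np.array([(uv[0]-k["cx"])/k["fx"],(uv[1]-k["cy"])/k["fy"],1])
    return -E[:3,:3].T@E[:3,3],d/np.linalg.norm(d)
def atz(k,uv,z):
    o,d=ray(k,uv);return o+d*(z-o[2])/d[2]
def tri(l):
    A=np.zeros((3,3));b=np.zeros(3)
    for k,uv in l:
        o,d=ray(k,uv);M=np.eye(3)-np.outer(d,d);A+=M;b+=M@o
    x=np.linalg.solve(A,b);return x,[np.round(P(k,x)-uv,1).tolist() for k,uv in l]
E
python3 - <<'E'
from station import cams
from h import *
s,d=cams.get_calibration("scene"),cams.get_calibration("side")
for n,a,b in [("tray_top",(246,211),(404.7,276)),("mid",(246.7,218.2),(402.2,282.6)),("easel",(307.7,230.3),(344.9,237.7)),("mark",(363.9,193.9),(303.2,169.1)),("ledge",(339.9,206.7),(327.8,199.9)),("seat",(354.5,198.7),(310,177.3)),("tip",(333.7,216),(334.3,198.6))]:
    print(n,tri([(s,a),(d,b)]))
a=cv2.imread("pics/scene0.png")
b=cv2.imread("pics/side0.png")
cv2.imwrite("pics/a.png",cv2.resize(a[100:340,130:530],None,fx=2,fy=2,interpolation=cv2.INTER_CUBIC))
cv2.imwrite("pics/b.png",b)
E
```

```text
tray_top (array([ 0.55715296, -0.29767408,  0.05060806]), [[-0.8, 0.3], [-1.2, -0.5]])
mid (array([ 0.56161734, -0.29452742,  0.01801575]), [[0.0, -0.0], [0.0, 0.0]])
easel (array([ 0.55614092, -0.05809671, -0.00622707]), [[1.9, -1.2], [2.4, 1.3]])
mark (array([0.51084004, 0.12669405, 0.16564513]), [[0.1, -0.1], [0.1, 0.1]])
ledge (array([0.53427481, 0.03901994, 0.09996276]), [[-2.6, 1.9], [-3.1, -2.1]])
seat (array([0.51932172, 0.0974521 , 0.14710669]), [[0.4, -0.4], [0.5, 0.4]])
tip (array([0.56393362, 0.03015204, 0.09147366]), [[-0.1, 0.1], [-0.1, -0.1]])
```

View pics/a.png

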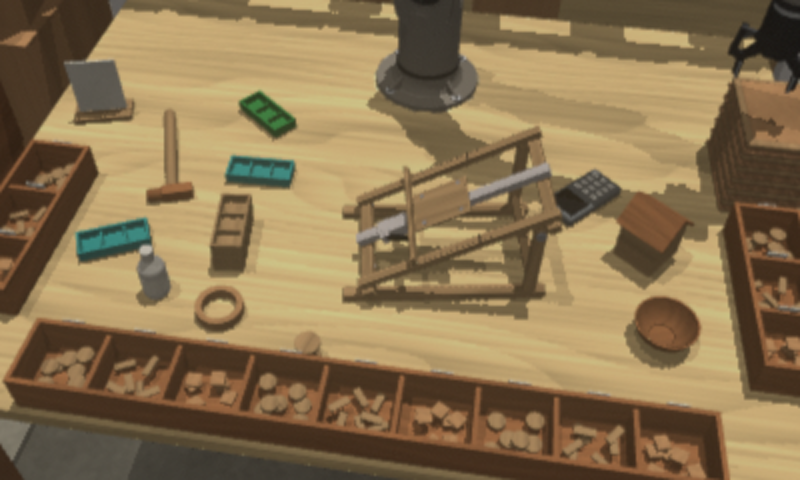

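View pics/b.png

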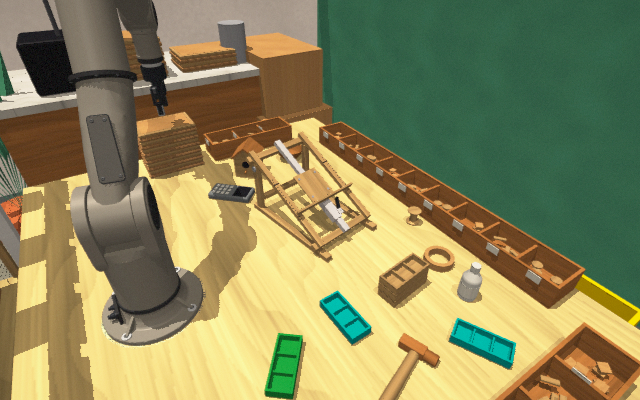

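Only one brown pile exists (scene pixel ≈ (246,215); side ≈ (403,278)). The green and turquoise single trays at scene (263,157), (260,186) and (187,220) are the look-alikes. The brown stack of three fits the description. The easel's low end is towards −y, with the lever on its far (+x) side. I'll go over the easel first, at a safe height.

```bash
cat >> h.py <<'E'
def Rq(q): return R.from_quat([q[1],q[2],q[3],q[0]])
def go(o,p,Rt=None):
    "target world pose -> numbers of a jog row"
    r=Rq(o["tool_rot"]);d=r.inv().apply(np.asarray(p)-o["eef_pos"])/.2
    w=(r.inv()*Rt).as_rotvec()/np.pi if Rt is not None else np.zeros(3)
    print("shift",np.round(d,3),"turn",np.round(w,4),"rows>=",np.ceil(max(np.linalg.norm(d)*200/41.7,np.linalg.norm(w)*180/7.16)))
E
python3 - <<'E'
from station import cams,monitor
from h import *
o=monitor.get_obs()
r=Rq(o["tool_rot"]).as_matrix();k=cams.get_calibration("wrist");E=k["extrinsics"]
print(k["fx"],k["cx"],k["cy"]); print("cam in tool",r.T@(-E[:3,:3].T@E[:3,3]-o["eef_pos"])); print(np.round(E[:3,:3]@r,3))
go(o,[.53,.05,.42])
E
```

```text
288.5986345140413 312.86182391748446 200.37009220562314
cam in tool [ 0.0845112  -0.00045865 -0.1415855 ]
[[ 0.     1.    -0.   ]
 [-0.946  0.    -0.324]
 [-0.324  0.     0.946]]
shift [-2.415 -2.256 -0.944] turn [0. 0. 0.] rows>= 17.0
```

Request:
jog_arm:
  plan:
    - {"z": -0.3}
    - {"x": -0.1, "y": -0.1, "z": -0.5}
    - {"x": -0.25, "y": -0.23, "z": -0.65}
    - {"x": -0.4, "y": -0.37, "z": -0.8}
    - {"x": -0.55, "y": -0.5, "z": -0.9}
    - {"x": -0.7, "y": -0.65, "z": -0.95}
    - {"x": -0.85, "y": -0.8, "z": -0.95}
    - {"x": -1, "y": -0.93, "z": -0.95}
  hand: 1

```text
invalid input at $.plan[0]: expected keys x, y, z, wx, wy, wz
```

Request:
jog_arm:
  plan:
    - {"x": -0.14, "y": -0.13}
    - {"x": -0.28, "y": -0.26}
    - {"x": -0.42, "y": -0.39}
    - {"x": -0.56, "y": -0.52}
    - {"x": -0.7, "y": -0.65}
    - {"x": -0.84, "y": -0.78}
    - {"x": -1, "y": -0.93}

```text
invalid input at $.plan[0]: expected keys x, y, z, wx, wy, wz
```

Request:
jog_arm:
  plan:
    - {"x": -0.14, "y": -0.13}
    - {"x": -0.28, "y": -0.26}
    - {"x": -0.4, "y": -0.38}
    - {"x": -0.4, "y": -0.38}

```text
invalid input at $.plan[0]: expected keys x, y, z, wx, wy, wz
```

```bash
python3 - <<'E'
from station import cams,monitor,finder
from h import *
o=monitor.get_obs();print(o["t"],o["eef_pos"],o["tool_rot"])
k=cams.get_calibration("wrist");im=cams.read_camera("wrist");cv2.imwrite("pics/w1.png",im[:,:,::-1])
print(k["extrinsics"].tolist())
for t in ["easel","mark","ledge","shelf_seat","lever_tip"]:
    print(t,[(np.round(r["location"],1).tolist(),round(r["confidence"],2)) for r in finder.place_of("wrist",t)])
E
```

```text
0.8 [0.22500594 0.63642526 0.23131948] [3.91514150e-06 1.69109132e-01 9.85597332e-01 3.28377486e-05]
[[0.33314372442235984, 0.9428760504704912, 0.00011102778630228151, -0.6746210733241588], [0.8920951815800455, -0.3152395824828532, 0.3237131332487222, -0.04085425679084262], [0.3052563609159804, -0.10774395150172901, -0.946155270045635, 0.3800700349805824], [0.0, 0.0, 0.0, 1.0]]
easel []
mark []
ledge []
shelf_seat []
lever_tip []
```

View pics/w1.png

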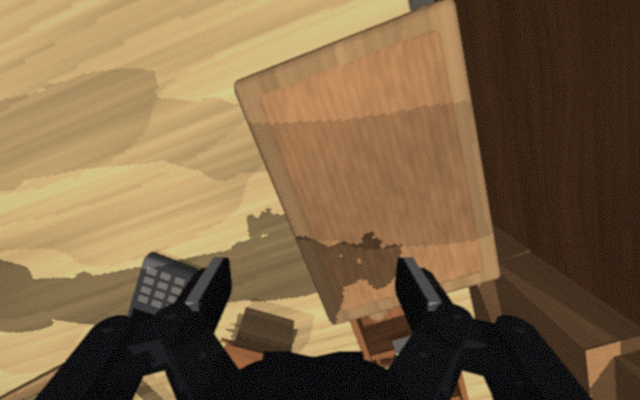

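The move was refused because every row needs all six keys, so the arm hasn't moved. The picture shows only the board stack beside the easel and the start spot. Repeating with full rows.

Request:
jog_arm:
  plan:
    - {"x": 0, "y": 0, "z": -0.2, "wx": 0, "wy": 0, "wz": 0}
    - {"x": -0.1, "y": -0.1, "z": -0.4, "wx": 0, "wy": 0, "wz": 0}
    - {"x": -0.2, "y": -0.2, "z": -0.55, "wx": 0, "wy": 0, "wz": 0}
    - {"x": -0.35, "y": -0.33, "z": -0.7, "wx": 0, "wy": 0, "wz": 0}
    - {"x": -0.5, "y": -0.46, "z": -0.8, "wx": 0, "wy": 0, "wz": 0}
    - {"x": -0.65, "y": -0.6, "z": -0.9, "wx": 0, "wy": 0, "wz": 0}
    - {"x": -0.8, "y": -0.73, "z": -0.95, "wx": 0, "wy": 0, "wz": 0}
    - {"x": -1, "y": -0.93, "z": -0.95, "wx": 0, "wy": 0, "wz": 0}
  hand: 1

```text
t: 1.77
eef_pos: [0.3374, 0.4244, 0.4213]
tool_rot: [0.001, 0.169, 0.986, 0.002]
contact_force: [0.5, 0.3, 0.2]
gripper_width: 1.003
```

Request:
jog_arm:
  plan:
    - {"x": -0.14, "y": -0.13, "z": 0, "wx": 0, "wy": 0, "wz": 0}
    - {"x": -0.28, "y": -0.26, "z": 0, "wx": 0, "wy": 0, "wz": 0}
    - {"x": -0.42, "y": -0.39, "z": 0, "wx": 0, "wy": 0, "wz": 0}
    - {"x": -0.56, "y": -0.52, "z": 0, "wx": 0, "wy": 0, "wz": 0}
    - {"x": -0.7, "y": -0.65, "z": 0, "wx": 0, "wy": 0, "wz": 0}
    - {"x": -0.84, "y": -0.78, "z": 0, "wx": 0, "wy": 0, "wz": 0}
    - {"x": -1, "y": -0.93, "z": 0, "wx": 0, "wy": 0, "wz": 0}

```text
t: 2.35
eef_pos: [0.4633, 0.1831, 0.4208]
tool_rot: [0.001, 0.168, 0.986, 0.003]
contact_force: [1.0, 0.6, -0.5]
gripper_width: 1.0
```

Request:
jog_arm:
  plan:
    - {"x": -0.14, "y": -0.13, "z": 0, "wx": 0, "wy": 0, "wz": 0}
    - {"x": -0.28, "y": -0.26, "z": 0, "wx": 0, "wy": 0, "wz": 0}
    - {"x": -0.4, "y": -0.38, "z": 0, "wx": 0, "wy": 0, "wz": 0}
    - {"x": -0.4, "y": -0.38, "z": 0, "wx": 0, "wy": 0, "wz": 0}
    - {"x": -0.4, "y": -0.38, "z": 0, "wx": 0, "wy": 0, "wz": 0}

```text
t: 2.77
eef_pos: [0.514, 0.0826, 0.4207]
tool_rot: [0.001, 0.171, 0.985, 0.003]
contact_force: [-0.2, 1.9, -0.3]
gripper_width: 1.001
```

```bash
python3 - <<'E'
from station import cams,monitor,finder
from h import *
o=monitor.get_obs();print(o["t"],o["eef_pos"],o["tool_rot"])
k=cams.get_calibration("wrist");im=cams.read_camera("wrist");cv2.imwrite("pics/w2.png",im[:,:,::-1])
np.save("w2.npy",k["extrinsics"])
for t in ["easel","mark","ledge","shelf_seat","lever_tip"]:
    print(t,[(np.round(r["location"],1).tolist(),round(r["confidence"],2)) for r in finder.place_of("wrist",t)])
E
```

```text
2.7667 [0.51403243 0.08260797 0.42066055] [0.00109736 0.17063707 0.98532936 0.00279927]
easel [([248.2, 188.0], 0.75)]
mark [([344.9, 145.8], 0.86)]
ledge [([286.2, 175.3], 0.84), ([533.7, 143.5], 0.25)]
shelf_seat [([319.1, 164.7], 0.67)]
lever_tip [([298.9, 197.3], 0.48)]
```

View pics/w2.png

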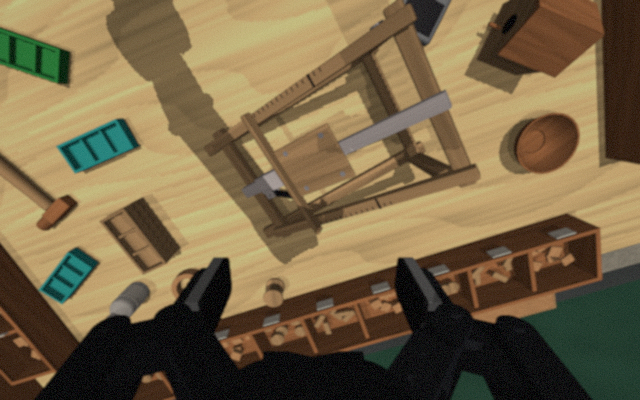

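The wrist view shows the easel clearly: ledge bar from (247,117) to (315,228), lever at (283,193), and broad lines at about (311,80) and (378,202). The pile is at (140,233), with the tray's long axis tilted. I'll fit an easel model over all three cameras.

```bash
cat > fit.py <<'E'
from station import cams
from h import *
from scipy.optimize import least_squares
s,d,w=cams.get_calibration("scene"),cams.get_calibration("side"),cams.get_calibration("wrist")
w=dict(w,extrinsics=np.load("w2.npy"))
obs=[("easel",s,(307.7,230.3)),("easel",d,(344.9,237.7)),("easel",w,(248.2,188)),("mark",s,(363.9,193.9)),("mark",d,(303.2,169.1)),("mark",w,(344.9,145.8)),
("ledge",s,(339.9,206.7)),("ledge",d,(327.8,199.9)),("ledge",w,(286.2,175.3)),("seat",s,(354.5,198.7)),("seat",d,(310,177.3)),("seat",w,(319.1,164.7)),("tip",s,(333.7,216)),("tip",d,(334.3,198.6)),("tip",w,(298.9,197.3))]
c,n=np.cos(np.radians(28)),np.sin(np.radians(28))
def pts(v):
    x0,y0,a,sm,q,l=v;Re=R.from_euler("z",a).as_matrix()@np.array([[c,0,-n],[0,1,0],[n,0,c]])
    O=np.array([x0,y0,.045]);m=O+Re@[sm,0,0];L=m-Re@[.11-q,0,0]
    return dict(easel=np.array([x0,y0,0]),mark=m,ledge=L,seat=L+Re@[.066,0,.009],tip=L+Re@[-.06+.052*np.cos(l),-.02-.052*np.sin(l),-.0035]),Re
if __name__=="__main__":
    f=lambda v:np.concatenate([P(k,pts(v)[0][t])-u for t,k,u in obs])
    r=least_squares(f,[.556,-.05,1.8,.2,0,.5],loss="soft_l1");v=r.x;np.save("v.npy",v);print(v)
    p,_=pts(v)
    for (t,k,u),e in zip(obs,f(v).reshape(-1,2)):print(t,np.round(p[t],4),np.round(e,1))
E
python3 fit.py
```

```text
[ 5.49188745e-01 -6.64838154e-02  1.76883656e+00  2.31614120e-01
 -8.37379576e-04  4.49603275e-01]
easel [ 0.5492 -0.0665  0.    ] [ 0.  -3.9]
easel [ 0.5492 -0.0665  0.    ] [2.2 2.1]
easel [ 0.5492 -0.0665  0.    ] [0.3 0.7]
mark [0.509  0.134  0.1537] [1.9 2.2]
mark [0.509  0.134  0.1537] [-1.5  2.5]
mark [0.509  0.134  0.1537] [0.3 2.4]
ledge [0.5282 0.0381 0.1017] [-2.7  0.3]
ledge [0.5282 0.0381 0.1017] [-4.6 -1.8]
ledge [0.5282 0.0381 0.1017] [ 3. -1.]
seat [0.5176 0.0911 0.1406] [-1.5  0.4]
seat [0.5176 0.0911 0.1406] [1.1 3.2]
seat [0.5176 0.0911 0.1406] [-0.9 -2.5]
tip [0.5719 0.0367 0.0924] [1.4 1.8]
tip [0.5719 0.0367 0.0924] [ 0.8 -2.1]
tip [0.5719 0.0367 0.0924] [-0.8 -0.6]
```

Request:
jog_arm:
  plan:
    - {"x": -0.08, "y": -0.17, "z": 0, "wx": 0, "wy": 0, "wz": 0}
    - {"x": -0.17, "y": -0.34, "z": 0, "wx": 0, "wy": 0, "wz": 0}
    - {"x": -0.25, "y": -0.51, "z": 0, "wx": 0, "wy": 0, "wz": 0}
    - {"x": -0.34, "y": -0.68, "z": 0, "wx": 0, "wy": 0, "wz": 0}
    - {"x": -0.43, "y": -0.86, "z": 0, "wx": 0, "wy": 0, "wz": 0}

```text
t: 3.48
eef_pos: [0.5379, -0.1048, 0.4197]
tool_rot: [0.001, 0.165, 0.986, 0.003]
contact_force: [1.2, 0.4, -0.3]
gripper_width: 1.001
```

Request:
jog_arm:
  plan:
    - {"x": -0.08, "y": -0.17, "z": 0.1, "wx": 0, "wy": 0, "wz": 0}
    - {"x": -0.17, "y": -0.34, "z": 0.2, "wx": 0, "wy": 0, "wz": 0}
    - {"x": -0.25, "y": -0.51, "z": 0.3, "wx": 0, "wy": 0, "wz": 0}
    - {"x": -0.34, "y": -0.68, "z": 0.4, "wx": 0, "wy": 0, "wz": 0}
    - {"x": -0.43, "y": -0.86, "z": 0.5, "wx": 0, "wy": 0, "wz": 0}
    - {"x": -0.43, "y": -0.86, "z": 0.6, "wx": 0, "wy": 0, "wz": 0}
    - {"x": -0.43, "y": -0.86, "z": 0.6, "wx": 0, "wy": 0, "wz": 0}

```text
t: 4.07
eef_pos: [0.5609, -0.2963, 0.2937]
tool_rot: [-0.003, 0.167, 0.986, 0.003]
contact_force: [-0.9, 2.2, -0.8]
gripper_width: 1.003
```

```bash
python3 - <<'E'
from station import cams,monitor,finder
from h import *
o=monitor.get_obs();print(o["t"],o["eef_pos"],o["tool_rot"])
k=cams.get_calibration("wrist");im=cams.read_camera("wrist");cv2.imwrite("pics/w3.png",im[:,:,::-1])
np.save("w3.npy",k["extrinsics"])
for t in ["tray_top"]:
    print(t,[(np.round(r["location"],1).tolist(),round(r["confidence"],2),np.round(atz(k,r["location"],.044),4)) for r in finder.place_of("wrist",t)])
print(P(k,[.557,-.2977,.07]))
E
```

```text
4.0667 [ 0.56089855 -0.29627761  0.29368801] [-0.00267871  0.16738274  0.98588359  0.00306501]
tray_top [([311.4, 165.0], 0.67, array([ 0.5571, -0.2962,  0.044 ]))]
[310.25685045 169.36044058]
```

View pics/w3.png

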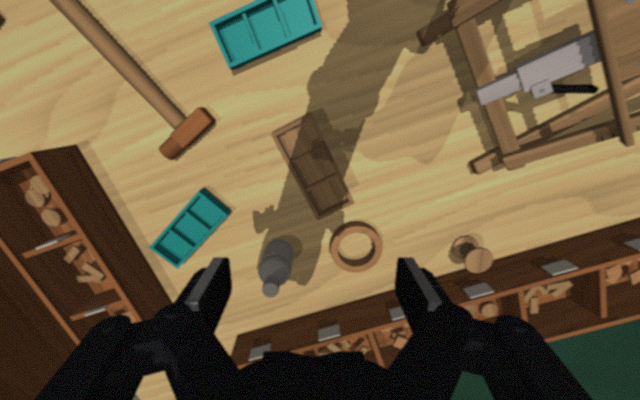

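The top tray's rim corners are near (273,134), (307,111), (353,200) and (319,217), in the arm's shadow. The tape at (356,246) and the glue bottle at (275,265) are nearby but clear.

```bash
python3 - <<'E'
from station import cams,monitor
from h import *
k=dict(cams.get_calibration("wrist"),extrinsics=np.load("w3.npy"))
C=np.array([atz(k,u,.070) for u in [(273,134),(307,111),(353,200),(319,217)]]);print(C)
print(C.mean(0),[np.linalg.norm(C[i]-C[(i+1)%4]) for i in range(4)])
l=(C[3]+C[2]-C[0]-C[1]);a=np.arctan2(l[1],l[0]);print("yaw",np.degrees(a))
for t,u,z in [("glue foot",(277,252),.0),("glue top",(271,288),.11),("tape",(356,246),.024)]:print(t,atz(k,u,z))
# refined from gray edges
g=cv2.cvtColor(cv2.imread("pics/w3.png"),cv2.COLOR_BGR2GRAY)[95:235,250:380]
cv2.imwrite("pics/w3c.png",cv2.resize(cv2.convertScaleAbs(g,alpha=2),None,fx=4,fy=4,interpolation=cv2.INTER_CUBIC))
E
```

```text
[[ 0.4996067  -0.32645176  0.07      ]
 [ 0.48784946 -0.27749389  0.07      ]
 [ 0.61524782 -0.2576409   0.07      ]
 [ 0.6232908  -0.3084417   0.07      ]]
[ 0.5564987  -0.29250706  0.07      ] [np.float64(0.05034983198134931), np.float64(0.1289359696343811), np.float64(0.051433553788311735), np.float64(0.12498846993655131)]
yaw 8.575549479416019
glue foot [ 0.68710071 -0.40352827  0.        ]
glue top [ 0.68237647 -0.39689491  0.11      ]
tape [ 0.70757214 -0.27383023  0.024     ]
```

View pics/w3c.png

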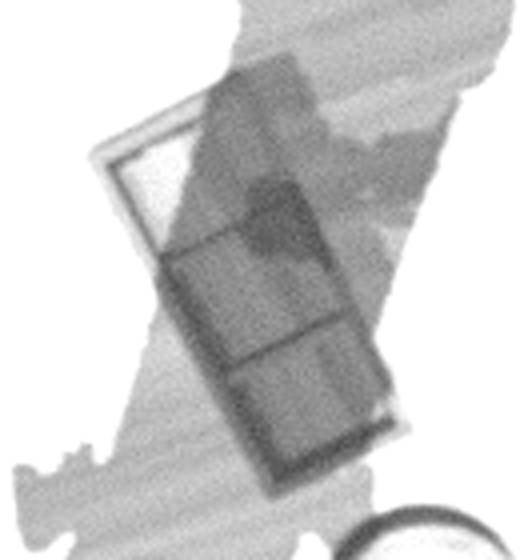

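```bash
python3 - <<'E'
from station import cams,monitor
from h import *
k=dict(cams.get_calibration("wrist"),extrinsics=np.load("w3.npy"))
C=np.array([atz(k,u,.070) for u in [(273,133),(323.2,107.5),(352.5,202.5),(318.2,219.5)]])
C=np.array([atz(k,u,.070) for u in [(273,133),(323.2,108),(352.5,202.5),(318.2,219.5)]]);print(C)
print(C.mean(0),[np.linalg.norm(C[i]-C[(i+1)%4]) for i in range(4)])
print("cam",-k["extrinsics"][:3,:3].T@k["extrinsics"][:3,3])
for i,j in [(0,3),(1,2)]:
    l=C[j]-C[i];print(np.degrees(np.arctan2(l[1],l[0])))
for z in (.07,.048):
  for y in (2,9,12):
    a=np.radians(y);A=np.array([np.cos(a),np.sin(a),0]);B=np.array([-A[1],A[0],0])
    print(z,y,[np.round(P(k,np.array([.557,-.295,z])+sx*.065*A+sy*.028*B)).tolist() for sx,sy in [(-1,-1),(-1,1),(1,1),(1,-1)]])
E
```

```text
[[ 0.49847912 -0.32600137  0.07      ]
 [ 0.49104396 -0.257868    0.07      ]
 [ 0.61841358 -0.25929245  0.07      ]
 [ 0.62640603 -0.31066279  0.07      ]]
[ 0.55858567 -0.28845615  0.07      ] [np.float64(0.0685378545227354), np.float64(0.12737758604091584), np.float64(0.051988382201663595), np.float64(0.1288431901572888)]
cam [ 0.48161065 -0.26980675  0.43577364]
6.8371850102364515
-0.6407452411543806
0.07 2 [[272.0, 129.0], [314.0, 111.0], [349.0, 205.0], [310.0, 220.0]]
0.07 9 [[267.0, 134.0], [307.0, 111.0], [354.0, 201.0], [317.0, 219.0]]
0.07 12 [[266.0, 136.0], [304.0, 112.0], [355.0, 199.0], [319.0, 219.0]]
0.048 2 [[274.0, 127.0], [314.0, 111.0], [347.0, 200.0], [310.0, 214.0]]
0.048 9 [[270.0, 132.0], [307.0, 111.0], [351.0, 196.0], [316.0, 214.0]]
0.048 12 [[268.0, 134.0], [305.0, 111.0], [353.0, 194.0], [319.0, 213.0]]
```

The model at (0.557, −0.294) with yaw ≈ 8.5° matches the rim. I'll align with it and go lower for a final check.

```bash
cat >> h.py <<'E'
def down(az):
    a=np.radians(az);x=np.array([np.cos(a),np.sin(a),0]);z=np.array([0,0,-1.]);return R.from_matrix(np.c_[x,np.cross(z,x),z])
E
python3 - <<'E'
from station import monitor
from h import *
o=monitor.get_obs();print(np.round(o["q"],2))
go(o,[.557,-.294,.18],down(188.5))
E
```

```text
[-0.1   0.42  0.67  1.61 -0.28  1.22  1.87]
shift [ 0.029 -0.017  0.589] turn [ 0.0023  0.0002 -0.1528] rows>= 4.0
```

Request:
jog_arm:
  plan:
    - {"x": 0.01, "y": 0, "z": 0.1, "wx": 0.0, "wy": 0, "wz": -0.03}
    - {"x": 0.01, "y": 0, "z": 0.25, "wx": 0, "wy": 0, "wz": -0.06}
    - {"x": 0.02, "y": -0.01, "z": 0.4, "wx": 0, "wy": 0, "wz": -0.09}
    - {"x": 0.03, "y": -0.02, "z": 0.5, "wx": 0, "wy": 0, "wz": -0.12}
    - {"x": 0.03, "y": -0.02, "z": 0.59, "wx": 0.002, "wy": 0, "wz": -0.15}
    - {"x": 0.03, "y": -0.02, "z": 0.59, "wx": 0.002, "wy": 0, "wz": -0.153}
    - {"x": 0.03, "y": -0.02, "z": 0.59, "wx": 0.002, "wy": 0, "wz": -0.153}

```text
t: 4.75
eef_pos: [0.5579, -0.2929, 0.181]
tool_rot: [0.001, -0.075, 0.997, 0.001]
contact_force: [0.2, 0.2, 0.8]
gripper_width: 1.0
```

```bash
python3 - <<'E'
from station import cams,monitor,finder
from h import *
o=monitor.get_obs();print(o["t"],o["eef_pos"],o["tool_rot"],np.round(o["q"],2))
k=cams.get_calibration("wrist");im=cams.read_camera("wrist")[:,:,::-1].copy()
np.save("w4.npy",k["extrinsics"])
a=np.radians(8.5);A=np.array([np.cos(a),np.sin(a),0]);B=np.array([-A[1],A[0],0])
c=[P(k,np.array([.557,-.294,.07])+sx*.065*A+sy*.028*B) for sx,sy in [(-1,-1),(-1,1),(1,1),(1,-1)]];print(np.round(c))
im=cv2.convertScaleAbs(im,alpha=1.5)
for u in c: cv2.circle(im,tuple(int(round(x)) for x in u),2,(0,0,255),-1)
cv2.imwrite("pics/w4.png",cv2.resize(im[0:300,200:440],None,fx=2,fy=2,interpolation=cv2.INTER_CUBIC))
print(P(k,o["eef_pos"]))
print([(np.round(r["location"],1).tolist(),round(r["confidence"],2),np.round(atz(k,r["location"],.044),4)) for r in finder.place_of("wrist","tray_top")])
go(o,[.557,-.294,.050],down(188.5))
E
```

```text
4.75 [ 0.55786626 -0.29287467  0.18101393] [ 9.69833856e-04 -7.47513741e-02  9.97201369e-01  8.49547392e-04] [ 0.01  0.49  0.51  1.75 -0.29  0.98  2.36]
[[278. 124.]
 [344. 124.]
 [340. 259.]
 [283. 259.]]
[312.68080248 261.49657814]
[([311.5, 188.2], 0.75, array([ 0.5562, -0.2942,  0.044 ]))]
shift [ 0.006 -0.006  0.655] turn [0.0005 0.0007 0.0004] rows>= 4.0
```

View pics/w4.png

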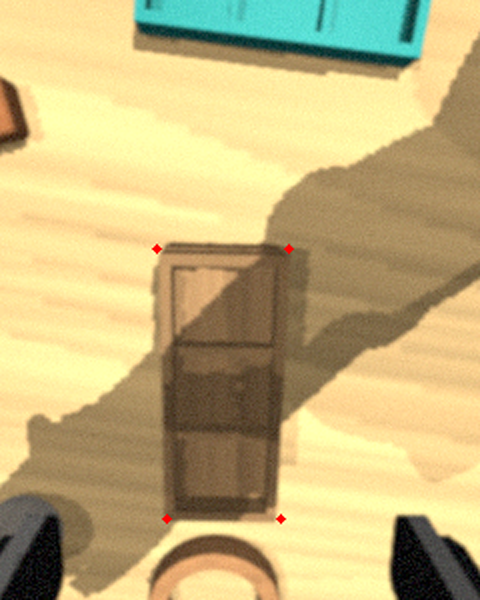

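The predicted corners (red) sit on the rim, so I'll descend and grip. The tip stays above the middle tray's rim at z = 0.048.

Request:
jog_arm:
  plan:
    - {"x": 0.005, "y": -0.005, "z": 0.15, "wx": 0, "wy": 0, "wz": 0}
    - {"x": 0.005, "y": -0.005, "z": 0.3, "wx": 0, "wy": 0, "wz": 0}
    - {"x": 0.005, "y": -0.005, "z": 0.45, "wx": 0, "wy": 0, "wz": 0}
    - {"x": 0.005, "y": -0.005, "z": 0.58, "wx": 0, "wy": 0, "wz": 0}
    - {"x": 0.005, "y": -0.005, "z": 0.64, "wx": 0, "wy": 0, "wz": 0}
    - {"x": 0.005, "y": -0.005, "z": 0.65, "wx": 0, "wy": 0, "wz": 0}
    - {"x": 0.005, "y": -0.005, "z": 0.65, "wx": 0, "wy": 0, "wz": 0}

```text
t: 5.43
eef_pos: [0.5589, -0.2956, 0.0532]
tool_rot: [0.003, -0.074, 0.997, -0.0]
contact_force: [-0.3, -0.9, 0.9]
gripper_width: 1.003
```

Request:
jog_arm:
  plan:
    - {"x": 0, "y": 0, "z": 0, "wx": 0, "wy": 0, "wz": 0}
    - {"x": 0, "y": 0, "z": 0, "wx": 0, "wy": 0, "wz": 0}
    - {"x": 0, "y": 0, "z": 0, "wx": 0, "wy": 0, "wz": 0}
    - {"x": 0, "y": 0, "z": 0, "wx": 0, "wy": 0, "wz": 0}
    - {"x": 0, "y": 0, "z": 0, "wx": 0, "wy": 0, "wz": 0}
    - {"x": 0, "y": 0, "z": 0, "wx": 0, "wy": 0, "wz": 0}
  hand: 0.1
  grip_force: 30

```text
t: 5.93
eef_pos: [0.5603, -0.2961, 0.0554]
tool_rot: [0.004, -0.074, 0.997, -0.001]
contact_force: [-0.6, 0.5, 6.7]
gripper_width: 0.649
```

```bash
python3 - <<'E'
from station import monitor
from h import *
o=monitor.get_obs();print(o)
E
```

```text
{'t': 5.9333, 'q': array([ 0.07793019,  0.6510552 ,  0.43272843,  1.8167184 , -0.3861875 ,
        0.74937757,  2.43519574]), 'joint_vel': array([ 0.00013813, -0.00110428, -0.0001371 ,  0.00018074,  0.0007192 ,
       -0.00108289, -0.00052978]), 'joint_torque': array([  0.3241052 , -54.58846092,   8.86831641, -18.81931543,
         0.13437462,  -0.41404515,   0.06711871]), 'eef_pos': array([ 0.56030673, -0.29614234,  0.05537597]), 'tool_rot': array([ 4.16993709e-03, -7.35151981e-02,  9.97285014e-01, -8.53574528e-04]), 'contact_force': array([-0.63888897,  0.48275566,  6.65381558]), 'torque': array([ 0.2746732 ,  0.12892856, -0.08142945]), 'gripper_width': 0.6488536462115765}
```

Request:
jog_arm:
  plan:
    - {"x": 0, "y": 0, "z": -0.02, "wx": 0, "wy": 0, "wz": 0}
    - {"x": 0, "y": 0, "z": -0.05, "wx": 0, "wy": 0, "wz": 0}
    - {"x": 0, "y": 0, "z": -0.1, "wx": 0, "wy": 0, "wz": 0}
    - {"x": 0, "y": 0, "z": -0.15, "wx": 0, "wy": 0, "wz": 0}
    - {"x": 0, "y": 0, "z": -0.25, "wx": 0, "wy": 0, "wz": 0}
    - {"x": 0, "y": 0, "z": -0.4, "wx": 0, "wy": 0, "wz": 0}
    - {"x": 0, "y": 0, "z": -0.55, "wx": 0, "wy": 0, "wz": 0}
    - {"x": 0, "y": 0, "z": -0.7, "wx": 0, "wy": 0, "wz": 0}
    - {"x": 0, "y": 0, "z": -0.85, "wx": 0, "wy": 0, "wz": 0}
    - {"x": 0, "y": 0, "z": -1, "wx": 0, "wy": 0, "wz": 0}
    - {"x": 0, "y": 0, "z": -1, "wx": 0, "wy": 0, "wz": 0}

```text
t: 6.85
eef_pos: [0.5611, -0.2982, 0.2631]
tool_rot: [0.009, -0.073, 0.997, -0.003]
contact_force: [0.2, -1.2, -0.6]
gripper_width: 0.647
```

```bash
python3 - <<'E'
from station import cams,monitor,finder
from h import *
o=monitor.get_obs();print(o["t"],o["eef_pos"],o["tool_rot"],o["contact_force"],o["gripper_width"])
k=cams.get_calibration("wrist");im=cams.read_camera("wrist")[:,:,::-1].copy()
s=cams.read_camera("side")[:,:,::-1].copy()
a=cv2.resize(im[60:400,120:520],(480,408));b=cv2.resize(s[150:350,260:460],(300,300))
c=np.zeros((408,780,3),np.uint8);c[:,:480]=a;c[:300,480:]=b
cv2.imwrite("pics/w5.png",c)
r=Rq(o["tool_rot"])
# predicted tray rim in wrist image, tray centre at tool x=+.003, rim 14.6mm behind tcp
for dz in (-.0146,):
  print([np.round(P(k,o["eef_pos"]+r.apply([.003+sx*.065,sy*.028,dz]))).tolist() for sx in(-1,1) for sy in(-1,1)])
E
```

```text
6.85 [ 0.56106311 -0.29818023  0.2631204 ] [ 0.00920911 -0.07307346  0.99727876 -0.00324675] [ 0.18375882 -1.21759398 -0.63530759] 0.6471349227739062
[[265.0, 368.0], [361.0, 368.0], [248.0, 142.0], [377.0, 142.0]]
```

View pics/w5.png

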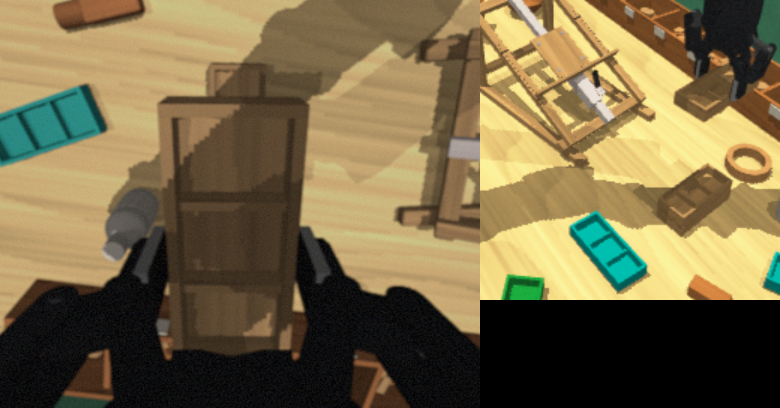

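The tray is held level and square, with its rim edge at wrist (253–377, 142) against a prediction of (248–377, 142). The side view shows the two lower trays still in place. Next I work out the hover pose square to the slope.

```bash
cat >> h.py <<'E'
def slope():
    import fit
    p,Re=fit.pts(np.load("v.npy"));ex,ey,ez=Re.T
    return p,Re,R.from_matrix(np.c_[ex,-ey,-ez])
def seat_tcp(up=0,x=0,tray=(.003,0,.0114)):
    p,Re,Rt=slope();return p["seat"]+Re@[x,0,up]-Rt.apply(tray),Rt
E
python3 - <<'E'
from station import monitor
from h import *
o=monitor.get_obs();p,Rt=seat_tcp(.15);print(p,Rt.as_quat())
go(o,p,Rt)
E
```

```text
[0.5330028  0.01417547 0.28173222] [ 0.61491482  0.75056882  0.15331548 -0.18713783]
shift [-0.1    1.555 -0.126] turn [-0.1163  0.128   0.474 ] rows>= 13.0
```

Request:
jog_arm:
  plan:
    - {"x": 0, "y": 0.05, "z": -0.1, "wx": 0, "wy": 0, "wz": 0.03}
    - {"x": 0, "y": 0.15, "z": -0.2, "wx": 0, "wy": 0, "wz": 0.06}
    - {"x": 0, "y": 0.28, "z": -0.3, "wx": 0, "wy": 0, "wz": 0.09}
    - {"x": -0.01, "y": 0.42, "z": -0.35, "wx": 0, "wy": 0, "wz": 0.12}
    - {"x": -0.02, "y": 0.56, "z": -0.35, "wx": 0, "wy": 0, "wz": 0.15}
    - {"x": -0.03, "y": 0.7, "z": -0.35, "wx": 0, "wy": 0, "wz": 0.18}
    - {"x": -0.05, "y": 0.84, "z": -0.35, "wx": 0, "wy": 0, "wz": 0.21}
    - {"x": -0.06, "y": 0.95, "z": -0.35, "wx": 0, "wy": 0, "wz": 0.24}
    - {"x": -0.06, "y": 1, "z": -0.35, "wx": 0, "wy": 0, "wz": 0.25}

```text
t: 7.7
eef_pos: [0.5401, -0.0923, 0.3254]
tool_rot: [0.004, 0.314, 0.949, 0.001]
contact_force: [-0.6, 0.8, -0.9]
gripper_width: 0.645
```

```bash
python3 - <<'E'
from station import monitor
from h import *
o=monitor.get_obs();p,Rt=seat_tcp(.15);print(o["eef_pos"],np.round(o["q"],2),o["gripper_width"])
go(o,p,Rt)
E
```

```text
[ 0.54010589 -0.09228988  0.32537808] [-0.51  0.2   0.67  1.78 -0.13  1.2   1.13] 0.6453106118131922
shift [0.347 0.405 0.218] turn [-0.0548  0.1501  0.2295] rows>= 8.0
```

Request:
jog_arm:
  plan:
    - {"x": 0.04, "y": 0.05, "z": 0, "wx": -0.006, "wy": 0.017, "wz": 0.025}
    - {"x": 0.08, "y": 0.1, "z": 0.02, "wx": -0.012, "wy": 0.033, "wz": 0.05}
    - {"x": 0.13, "y": 0.15, "z": 0.04, "wx": -0.018, "wy": 0.05, "wz": 0.076}
    - {"x": 0.17, "y": 0.2, "z": 0.07, "wx": -0.024, "wy": 0.067, "wz": 0.102}
    - {"x": 0.21, "y": 0.25, "z": 0.1, "wx": -0.03, "wy": 0.083, "wz": 0.128}
    - {"x": 0.26, "y": 0.3, "z": 0.13, "wx": -0.037, "wy": 0.1, "wz": 0.153}
    - {"x": 0.3, "y": 0.35, "z": 0.17, "wx": -0.043, "wy": 0.117, "wz": 0.179}
    - {"x": 0.347, "y": 0.405, "z": 0.218, "wx": -0.05, "wy": 0.134, "wz": 0.205}
    - {"x": 0.347, "y": 0.405, "z": 0.218, "wx": -0.055, "wy": 0.15, "wz": 0.23}
    - {"x": 0.347, "y": 0.405, "z": 0.218, "wx": -0.055, "wy": 0.15, "wz": 0.23}
    - {"x": 0.347, "y": 0.405, "z": 0.218, "wx": -0.055, "wy": 0.15, "wz": 0.23}

```text
t: 8.62
eef_pos: [0.5323, 0.0132, 0.2805]
tool_rot: [-0.187, 0.616, 0.75, 0.152]
contact_force: [0.0, 0.1, -0.3]
gripper_width: 0.643
```

```bash
python3 - <<'E'
from station import cams,monitor,finder
from h import *
o=monitor.get_obs();print(o["t"],o["eef_pos"],np.round(o["q"],2),o["gripper_width"])
p,Re,Rt=slope();go(o,*seat_tcp(.15))
k=cams.get_calibration("wrist");im=cams.read_camera("wrist")[:,:,::-1].copy();np.save("w6.npy",k["extrinsics"])
cv2.imwrite("pics/w6raw.png",im)
for t in ["easel","mark","ledge","shelf_seat","lever_tip"]:
    print(t,[(np.round(r["location"],1).tolist(),round(r["confidence"],2)) for r in finder.place_of("wrist",t)])
L,M=p["ledge"],p["mark"]
pr=[L+Re@[0,y,.021] for y in(-.113,.113)]+[M+Re@[0,y,0] for y in(-.1,0,.1)]+[L+Re@[.106,y,.009] for y in(-.043,.043)]
for q in pr:
    u=P(k,q);print(np.round(u));cv2.circle(im,tuple(int(round(x)) for x in u),2,(0,0,255),-1)
cv2.imwrite("pics/w6.png",im)
E
```

```text
8.6167 [0.53234838 0.01321239 0.28053206] [-0.4   0.36  0.69  1.81 -0.67  1.36  0.73] 0.6426729768106877
shift [ 0.006  0.004 -0.003] turn [-0.0003  0.0005 -0.0006] rows>= 1.0
easel []
mark [([313.9, 137.3], 0.66)]
ledge []
shelf_seat []
lever_tip []
[416. 239.]
[213. 239.]
[409. 135.]
[315. 135.]
[220. 135.]
[356. 141.]
[273. 141.]
```

View pics/w6.png

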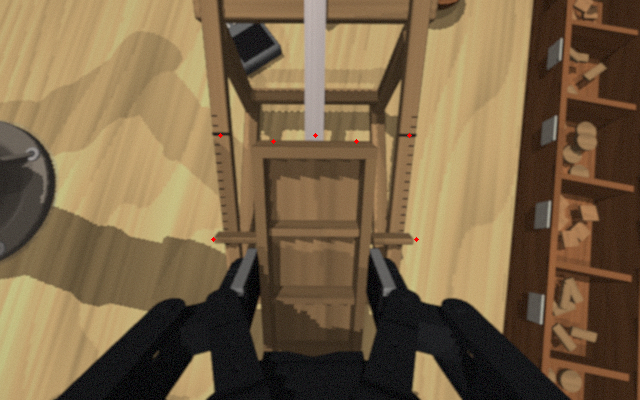

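The view looks down the slope. Red predictions sit on the broad lines at (222,134) and (409,135), with the ledge near row 239. The ledge looks a few pixels further up, so I'll measure that exactly.

```bash
python3 - <<'E'
from h import *
g=cv2.cvtColor(cv2.imread("pics/w6raw.png"),cv2.COLOR_BGR2GRAY).astype(float)
print("ledge col 380-395",list(zip(range(224,254),g[224:254,380:395].mean(1).astype(int))))
print("ledge col 236-248",g[224:254,236:248].mean(1).astype(int))
print("row 239 left",list(zip(range(206,224),g[236:242,206:224].mean(0).astype(int))));print("right",list(zip(range(406,424),g[236:242,406:424].mean(0).astype(int))))
print("rail row126-131 L",list(zip(range(206,240),g[119:123,206:240].mean(0).astype(int))));print("R",list(zip(range(394,424),g[119:123,394:424].mean(0).astype(int))))
print("line R",list(zip(range(126,144),g[126:144,403:412].mean(1).astype(int))));print("L",g[126:144,217:227].mean(1).astype(int))
E
```

```text
ledge col 380-395 [(224, np.int64(101)), (225, np.int64(101)), (226, np.int64(102)), (227, np.int64(100)), (228, np.int64(100)), (229, np.int64(99)), (230, np.int64(101)), (231, np.int64(98)), (232, np.int64(92)), (233, np.int64(83)), (234, np.int64(80)), (235, np.int64(80)), (236, np.int64(81)), (237, np.int64(83)), (238, np.int64(97)), (239, np.int64(110)), (240, np.int64(112)), (241, np.int64(107)), (242, np.int64(101)), (243, np.int64(93)), (244, np.int64(82)), (245, np.int64(75)), (246, np.int64(71)), (247, np.int64(66)), (248, np.int64(67)), (249, np.int64(78)), (250, np.int64(86)), (251, np.int64(91)), (252, np.int64(93)), (253, np.int64(94))]
ledge col 236-248 [100 100 101 102 101  99  97  91  84  79  80  79  82  94 105 101  95  91
  85  80  84  87  89  92  95  97  98  96  96  95]
row 239 left [(206, np.int64(178)), (207, np.int64(176)), (208, np.int64(175)), (209, np.int64(174)), (210, np.int64(173)), (211, np.int64(175)), (212, np.int64(171)), (213, np.int64(155)), (214, np.int64(130)), (215, np.int64(109)), (216, np.int64(102)), (217, np.int64(98)), (218, np.int64(94)), (2
[... 1699 characters left out ...]
3)), (414, np.int64(119)), (415, np.int64(118)), (416, np.int64(122)), (417, np.int64(145)), (418, np.int64(163)), (419, np.int64(169)), (420, np.int64(169)), (421, np.int64(169)), (422, np.int64(169)), (423, np.int64(171))]
line R [(126, np.int64(115)), (127, np.int64(114)), (128, np.int64(120)), (129, np.int64(120)), (130, np.int64(119)), (131, np.int64(119)), (132, np.int64(117)), (133, np.int64(96)), (134, np.int64(54)), (135, np.int64(32)), (136, np.int64(66)), (137, np.int64(102)), (138, np.int64(117)), (139, np.int64(121)), (140, np.int64(120)), (141, np.int64(120)), (142, np.int64(119)), (143, np.int64(119))]
L [117 119 121 122 121 111  81  43  40  81 113 120 121 121 121 119 118 111]
```

Ledge and line agree with the model to about 1–1.5 mm. I'll descend along the normal, aiming about 4 mm uphill of the seat, and stop just above the bed.

Request:
jog_arm:
  plan:
    - {"x": 0.01, "y": 0, "z": 0.15, "wx": 0, "wy": 0, "wz": 0}
    - {"x": 0.02, "y": 0, "z": 0.3, "wx": 0, "wy": 0, "wz": 0}
    - {"x": 0.026, "y": 0, "z": 0.45, "wx": 0, "wy": 0, "wz": 0}
    - {"x": 0.026, "y": 0, "z": 0.57, "wx": 0, "wy": 0, "wz": 0}
    - {"x": 0.026, "y": 0, "z": 0.65, "wx": 0, "wy": 0, "wz": 0}
    - {"x": 0.026, "y": 0, "z": 0.69, "wx": 0, "wy": 0, "wz": 0}
    - {"x": 0.026, "y": 0, "z": 0.71, "wx": 0, "wy": 0, "wz": 0}
    - {"x": 0.026, "y": 0, "z": 0.71, "wx": 0, "wy": 0, "wz": 0}

```text
t: 9.58
eef_pos: [0.5195, 0.0844, 0.1591]
tool_rot: [-0.186, 0.615, 0.751, 0.154]
contact_force: [-0.1, 0.5, -0.6]
gripper_width: 0.644
```

```bash
python3 - <<'E'
from station import cams,monitor,finder
from h import *
o=monitor.get_obs();print(o["t"],o["eef_pos"],o["contact_force"],o["gripper_width"])
p,Re,Rt=slope();print("force easel axes",Re.T@o["contact_force"]);go(o,*seat_tcp(.0,.004))
k=cams.get_calibration("wrist");im=cams.read_camera("wrist")[:,:,::-1].copy();np.save("w7.npy",k["extrinsics"])
s=cams.read_camera("side")[:,:,::-1].copy()
c=np.zeros((400,800,3),np.uint8);c[:,:400]=im[:,120:520];c[:,400:]=cv2.resize(s[120:260,260:400],(400,400),interpolation=cv2.INTER_CUBIC)
cv2.imwrite("pics/w7raw.png",im);cv2.imwrite("pics/w7.png",c)
E
```

```text
9.5833 [0.51947823 0.08441779 0.15905266] [-0.09598104  0.51856516 -0.57241426] 0.6443216583511023
force easel axes [ 0.19685789 -0.00792178 -0.75297045]
shift [-0.008 -0.003  0.04 ] turn [0.0003 0.0003 0.0004] rows>= 1.0
```

View pics/w7.png

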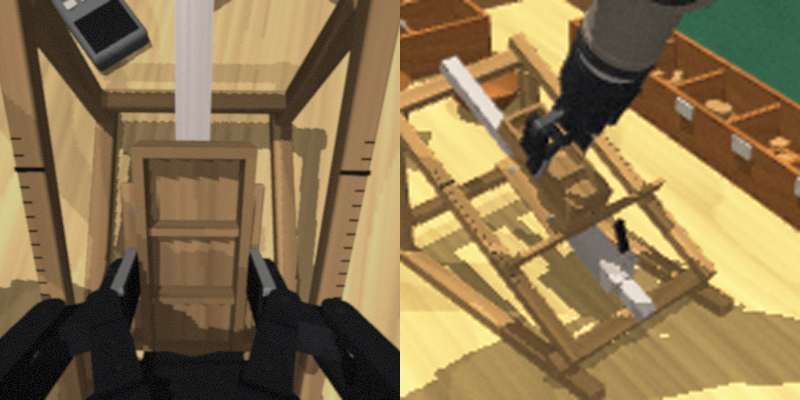

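The tray is just above the bed, centred on it (bed edges at columns 122 and 265, tray 134–254), with the ledge below it. I'll lower gently to contact.

Request:
jog_arm:
  plan:
    - {"x": -0.005, "y": -0.003, "z": 0.01, "wx": 0, "wy": 0, "wz": 0}
    - {"x": -0.005, "y": -0.003, "z": 0.02, "wx": 0, "wy": 0, "wz": 0}
    - {"x": -0.005, "y": -0.003, "z": 0.03, "wx": 0, "wy": 0, "wz": 0}
    - {"x": -0.005, "y": -0.003, "z": 0.037, "wx": 0, "wy": 0, "wz": 0}
    - {"x": -0.005, "y": -0.003, "z": 0.037, "wx": 0, "wy": 0, "wz": 0}

```text
t: 10.1
eef_pos: [0.519, 0.0862, 0.1528]
tool_rot: [-0.186, 0.615, 0.751, 0.154]
contact_force: [0.0, -0.6, -1.7]
gripper_width: 0.651
```

```bash
python3 - <<'E'
from station import cams,monitor,finder
from h import *
o=monitor.get_obs();p,Re,Rt=slope();print(o["t"],"force easel axes",Re.T@o["contact_force"]);go(o,*seat_tcp(.0,.004))
E
```

```text
10.1 force easel axes [-1.36135832  0.12417299 -1.22442752]
shift [-0.001 -0.002  0.009] turn [0.0009 0.0003 0.0003] rows>= 1.0
```

Request:
jog_arm:
  plan:
    - {"x": 0, "y": 0, "z": 0.008, "wx": 0, "wy": 0, "wz": 0}
    - {"x": 0, "y": 0, "z": 0.015, "wx": 0, "wy": 0, "wz": 0}
    - {"x": 0, "y": 0, "z": 0.02, "wx": 0, "wy": 0, "wz": 0}
    - {"x": 0, "y": 0, "z": 0.02, "wx": 0, "wy": 0, "wz": 0}

```text
t: 10.43
eef_pos: [0.5189, 0.0874, 0.1506]
tool_rot: [-0.186, 0.615, 0.751, 0.155]
contact_force: [-2.6, -3.4, 10.8]
gripper_width: 0.642
```

```bash
python3 - <<'E'
from station import cams,monitor,finder
from h import *
o=monitor.get_obs();p,Re,Rt=slope();print(o["t"],"force easel axes",Re.T@o["contact_force"],o["gripper_width"]);go(o,*seat_tcp(.0,.004))
E
```

```text
10.4333 force easel axes [ 2.53256439  3.26045334 10.85834297] 0.6416029333383657
shift [-0.001 -0.003 -0.004] turn [0.0011 0.     0.0003] rows>= 1.0
```

Contact with the bed. I'll ease off and slide a few mm down towards the ledge.

Request:
jog_arm:
  plan:
    - {"x": 0, "y": 0, "z": -0.008, "wx": 0, "wy": 0, "wz": 0}
    - {"x": -0.006, "y": 0, "z": -0.008, "wx": 0, "wy": 0, "wz": 0}
    - {"x": -0.012, "y": 0, "z": -0.008, "wx": 0, "wy": 0, "wz": 0}
    - {"x": -0.012, "y": 0, "z": -0.008, "wx": 0, "wy": 0, "wz": 0}

```text
t: 10.77
eef_pos: [0.5195, 0.0853, 0.1509]
tool_rot: [-0.186, 0.615, 0.751, 0.155]
contact_force: [0.4, 2.0, 1.2]
gripper_width: 0.646
```

```bash
python3 - <<'E'
from station import cams,monitor,finder
from h import *
o=monitor.get_obs();p,Re,Rt=slope();print(o["t"],"force easel axes",Re.T@o["contact_force"],o["gripper_width"]);go(o,*seat_tcp(.0,.004))
E
```

```text
10.7667 force easel axes [ 2.2234277  -0.80574123  0.16583672] 0.6458397216006233
shift [ 0.007 -0.004  0.003] turn [ 0.0011 -0.0004  0.0005] rows>= 1.0
```

Request:
jog_arm:
  plan:
    - {"x": -0.006, "y": 0, "z": 0, "wx": 0, "wy": 0, "wz": 0}
    - {"x": -0.012, "y": 0, "z": 0, "wx": 0, "wy": 0, "wz": 0}
    - {"x": -0.012, "y": 0, "z": 0, "wx": 0, "wy": 0, "wz": 0}

```text
t: 11.02
eef_pos: [0.5195, 0.0855, 0.1506]
tool_rot: [-0.188, 0.614, 0.751, 0.156]
contact_force: [-2.2, 6.4, 7.6]
gripper_width: 0.643
```

```bash
python3 - <<'E'
from station import cams,monitor,finder
from h import *
o=monitor.get_obs();p,Re,Rt=slope();print(o["t"],"force easel axes",Re.T@o["contact_force"],o["gripper_width"]);go(o,*seat_tcp(.0,.004))
E
```

```text
11.0167 force easel axes [9.43447147 0.91692501 3.55567826] 0.6426009962918101
shift [ 0.007 -0.004  0.   ] turn [ 0.0007 -0.0018  0.0009] rows>= 1.0
```

Ledge contact (9 N). I'll back off a touch, release, retreat, and go above the sleeve.

Request:
jog_arm:
  plan:
    - {"x": 0.006, "y": 0, "z": 0, "wx": 0, "wy": 0, "wz": 0}
    - {"x": 0.006, "y": 0, "z": 0, "wx": 0, "wy": 0, "wz": 0}

```text
t: 11.18
eef_pos: [0.5192, 0.0865, 0.1508]
tool_rot: [-0.188, 0.614, 0.751, 0.156]
contact_force: [-0.1, 0.9, -0.3]
gripper_width: 0.646
```

Request:
jog_arm:
  plan:
    - {"x": 0, "y": 0, "z": 0, "wx": 0, "wy": 0, "wz": 0}
    - {"x": 0, "y": 0, "z": 0, "wx": 0, "wy": 0, "wz": 0}
    - {"x": 0, "y": 0, "z": 0, "wx": 0, "wy": 0, "wz": 0}
    - {"x": 0, "y": 0, "z": -0.03, "wx": 0, "wy": 0, "wz": 0}
    - {"x": 0, "y": 0, "z": -0.1, "wx": 0, "wy": 0, "wz": 0}
    - {"x": 0, "y": 0, "z": -0.2, "wx": 0, "wy": 0, "wz": 0}
    - {"x": 0, "y": 0, "z": -0.35, "wx": 0, "wy": 0, "wz": 0}
    - {"x": 0, "y": 0, "z": -0.5, "wx": 0, "wy": 0, "wz": 0}
    - {"x": 0, "y": 0, "z": -0.5, "wx": 0, "wy": 0, "wz": 0}
  hand: 1

```text
t: 11.93
eef_pos: [0.5318, 0.0352, 0.2447]
tool_rot: [-0.184, 0.615, 0.75, 0.158]
contact_force: [0.5, -1.0, 0.9]
gripper_width: 0.998
```

```bash
python3 - <<'E'
from station import cams,monitor,finder
from h import *
o=monitor.get_obs();p,Re,Rt=slope();print(o["t"],Re.T@o["contact_force"],o["gripper_width"],np.round(o["q"],2))
print("tcp in ledge axes",Re.T@(o["eef_pos"]-p["ledge"]));go(o,p["ledge"]+Re@[-.03,-.019,.10],Rt)
E
```

```text
11.9333 [-0.51760054 -0.31028202  1.27408607] 0.9979002035990968 [-0.42  0.39  0.66  1.87 -0.72  1.28  0.76]
tcp in ledge axes [ 0.06403214 -0.00291487  0.12795847]
shift [-0.471  0.078  0.14 ] turn [ 0.0039 -0.0004  0.0008] rows>= 3.0
```

Request:
jog_arm:
  plan:
    - {"x": -0.08, "y": 0.01, "z": 0, "wx": 0, "wy": 0, "wz": 0}
    - {"x": -0.18, "y": 0.03, "z": 0.02, "wx": 0.001, "wy": 0, "wz": 0}
    - {"x": -0.3, "y": 0.05, "z": 0.06, "wx": 0.002, "wy": 0, "wz": 0}
    - {"x": -0.4, "y": 0.07, "z": 0.1, "wx": 0.003, "wy": 0, "wz": 0}
    - {"x": -0.47, "y": 0.078, "z": 0.14, "wx": 0.004, "wy": 0, "wz": 0}
    - {"x": -0.47, "y": 0.078, "z": 0.14, "wx": 0.004, "wy": 0, "wz": 0}
    - {"x": -0.47, "y": 0.078, "z": 0.14, "wx": 0.004, "wy": 0, "wz": 0}

```text
t: 12.52
eef_pos: [0.5611, -0.0307, 0.1761]
tool_rot: [-0.188, 0.614, 0.751, 0.153]
contact_force: [-0.1, 0.1, 0.6]
gripper_width: 1.001
```

```bash
python3 - <<'E'
from station import cams,monitor,finder
from h import *
o=monitor.get_obs();p,Re,Rt=slope();print(o["t"],o["gripper_width"],"tcp",Re.T@(o["eef_pos"]-p["ledge"]),np.round(o["q"],2))
k=cams.get_calibration("wrist");im=cams.read_camera("wrist")[:,:,::-1].copy();np.save("w8.npy",k["extrinsics"]);cv2.imwrite("pics/w8raw.png",im)
for t in ["ledge","lever_tip","shelf_seat","tray_top","mark"]:
    print(t,[(np.round(r["location"],1).tolist(),round(r["confidence"],2)) for r in finder.place_of("wrist",t)])
L=p["ledge"]
for n,q in dict(ledge=[0,0,0],tip=Re.T@(p["tip"]-L),l1=[0,-.113,.021],l2=[0,.113,.021],s1=[-.075,.015,.003],s2=[-.075,-.015,.003],s3=[-.01,.015,.003],s4=[-.01,-.015,.003],pin=[-.06,-.02,.003]).items():
    u=P(k,L+Re@np.array(q));print(n,np.round(u));cv2.circle(im,tuple(int(round(x)) for x in u),2,(0,0,255),-1)
cv2.imwrite("pics/w8.png",im)
E
```

```text
12.5167 1.000588576763542 tcp [-0.03033829 -0.0187488   0.10039643] [-0.26  0.56  0.64  1.81 -0.78  1.28  0.93]
ledge [([286.9, 168.7], 0.97)]
lever_tip [([340.1, 184.4], 0.97)]
shelf_seat []
tray_top [([292.4, 85.5], 0.86)]
mark []
ledge [292. 167.]
tip [341. 181.]
l1 [435. 173.]
l2 [146. 173.]
s1 [278. 247.]
s2 [310. 247.]
s3 [275. 179.]
s4 [310. 179.]
pin [315. 233.]
```

View pics/w8.png

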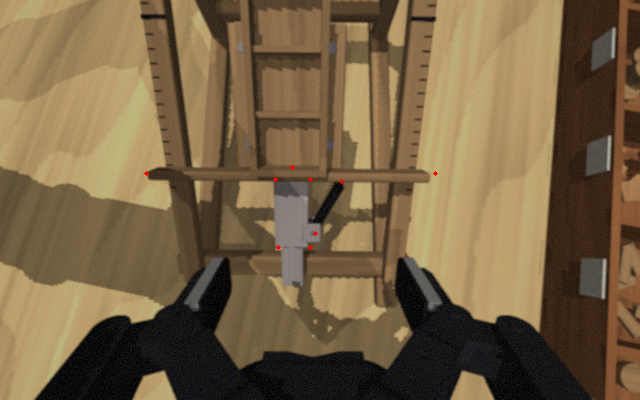

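Nice view: sleeve at columns 274–308 (predicted 275–310), lever tip at (340,184), ledge row about 172, and the tray lying right behind the ledge, centred. I'll straddle sleeve and lever with the fingers open.

Request:
jog_arm:
  plan:
    - {"x": 0.01, "y": -0.008, "z": 0.12, "wx": 0, "wy": 0, "wz": 0}
    - {"x": 0.02, "y": -0.008, "z": 0.25, "wx": 0, "wy": 0, "wz": 0}
    - {"x": 0.02, "y": -0.008, "z": 0.38, "wx": 0, "wy": 0, "wz": 0}
    - {"x": 0.02, "y": -0.008, "z": 0.48, "wx": 0, "wy": 0, "wz": 0}
    - {"x": 0.02, "y": -0.008, "z": 0.55, "wx": 0, "wy": 0, "wz": 0}
    - {"x": 0.02, "y": -0.008, "z": 0.6, "wx": 0, "wy": 0, "wz": 0}
    - {"x": 0.02, "y": -0.008, "z": 0.6, "wx": 0, "wy": 0, "wz": 0}

```text
t: 13.4
eef_pos: [0.5474, 0.0304, 0.0719]
tool_rot: [-0.188, 0.613, 0.752, 0.154]
contact_force: [-0.8, -0.5, 0.2]
gripper_width: 0.997
```

```bash
cat > st.py <<'E'
from station import cams,monitor,finder
from h import *
o=monitor.get_obs();p,Re,Rt=slope();print(o["t"],"w mm",85*o["gripper_width"],"F",np.round(Re.T@o["contact_force"],1),"M",np.round(Re.T@o["torque"],2),"tcp",np.round(1e3*Re.T@(o["eef_pos"]-p["ledge"]),1),"rot",np.round(np.degrees((Rq(o["tool_rot"]).inv()*Rt).as_rotvec()),2))
E
python3 st.py
```

```text
13.4 w mm 84.75773251964908 F [-0.2  0.9  0.3] M [0.03 0.47 0.01] tcp [-24.  -17.3 -21. ] rot [-0.11 -0.14  0.25]
```

Request:
jog_arm:
  plan:
    - {"x": 0.015, "y": 0, "z": 0, "wx": 0, "wy": 0, "wz": 0}
    - {"x": 0.03, "y": 0, "z": 0, "wx": 0, "wy": 0, "wz": 0}
    - {"x": 0.05, "y": 0, "z": 0, "wx": 0, "wy": 0, "wz": 0}
    - {"x": 0.09, "y": 0, "z": 0, "wx": 0, "wy": 0, "wz": 0}
    - {"x": 0.14, "y": 0, "z": 0, "wx": 0, "wy": 0, "wz": 0}
    - {"x": 0.2, "y": 0, "z": 0, "wx": 0, "wy": 0, "wz": 0}
    - {"x": 0.26, "y": 0, "z": 0, "wx": 0, "wy": 0, "wz": 0}
    - {"x": 0.31, "y": 0, "z": 0, "wx": 0, "wy": 0, "wz": 0}
    - {"x": 0.35, "y": 0, "z": 0, "wx": 0, "wy": 0, "wz": 0}
    - {"x": 0.38, "y": 0, "z": 0, "wx": 0, "wy": 0, "wz": 0}
    - {"x": 0.4, "y": 0, "z": 0, "wx": 0, "wy": 0, "wz": 0}
    - {"x": 0.4, "y": 0, "z": 0, "wx": 0, "wy": 0, "wz": 0}

```text
t: 14.4
eef_pos: [0.5328, 0.1007, 0.1101]
tool_rot: [-0.189, 0.612, 0.752, 0.154]
contact_force: [0.4, -1.8, 0.3]
gripper_width: 1.001
```

```bash
python3 st.py; python3 - <<'E'
from station import cams,monitor,finder
from h import *
for c in ["wrist","scene","side"]:
    im=cams.read_camera(c)[:,:,::-1];cv2.imwrite(f"pics/p1{c}.png",im);k=cams.get_calibration(c)
    if c=="wrist":np.save("w9.npy",k["extrinsics"])
    p,Re,Rt=slope()
    print(c,"pred mark",np.round(P(k,p["mark"]),1))
    for t in ["ledge","mark","lever_tip","tray_top"]:
        print(c,t,[(np.round(r["location"],1).tolist(),round(r["confidence"],2)) for r in finder.place_of(c,t)][:2])
E
```

```text
14.4 w mm 85.04917849781941 F [-1.5 -0.   1.1] M [-0.28  0.82 -0.05] tcp [ 57.4 -16.8 -21. ] rot [-0.14 -0.19  0.34]
wrist pred mark [277.  172.7]
wrist ledge []
wrist mark []
wrist lever_tip []
wrist tray_top [([271.0, 96.1], 0.92)]
scene pred mark [365.8 196.1]
scene ledge [([358.4, 199.1], 0.91), ([210.6, 242.7], 0.17)]
scene mark [([366.4, 197.4], 0.63)]
scene lever_tip []
scene tray_top [([373.3, 191.4], 0.56), ([365.6, 197.1], 0.53)]
side pred mark [301.7 171.6]
side ledge [([310.7, 182.0], 0.81)]
side mark [([301.6, 171.2], 0.71)]
side lever_tip [([319.1, 179.2], 0.55)]
side tray_top [([299.4, 161.9], 0.72)]
```

```bash
cat > meas.py <<'E'
import sys
from station import cams
from h import *
k0=cams.get_calibration("wrist");p,Re,Rt=slope();M=p["mark"]
xs=np.arange(-130,30,.25)/1e3
def prof(img,E,ys,z):
    k=dict(k0,extrinsics=np.load(E));g=cv2.imread(img,0).astype(np.float32)
    uv=np.array([[P(k,M+Re@[x,y,z]) for y in ys] for x in xs],np.float32)
    return cv2.remap(g,uv[...,0],uv[...,1],cv2.INTER_LINEAR,borderMode=cv2.BORDER_CONSTANT,borderValue=0).mean(1),uv
if __name__=="__main__":
  for img,E in [("pics/w6raw.png","w6.npy"),("pics/w7raw.png","w7.npy"),("pics/w8raw.png","w8.npy"),("pics/p1wrist.png","w9.npy")]:
    for z in (-.005,0,.005):
      r=[]
      for s in (-1,1):
        f,_=prof(img,E,np.arange(s*.1-.004,s*.1+.004,.001),z);m=(xs>-.02)&(xs<.02);i=np.argmin(np.where(m,f,999));r.append((round(xs[i]*1e3,2),int(f[i])))
      print(img,z,r)
  for s in (-1,1):
    f,uv=prof("pics/p1wrist.png","w9.npy",np.arange(s*.083-.003,s*.083+.003,.001),.021)
    print(s,uv[200,3],[(round(x*1e3),int(v)) for x,v in zip(xs[::4],f[::4]) if -.07<x<.01])
E
python3 meas.py
```

```text
pics/w6raw.png -0.005 [(np.float64(-0.5), 33), (np.float64(1.0), 41)]
pics/w6raw.png 0 [(np.float64(0.25), 31), (np.float64(1.5), 39)]
pics/w6raw.png 0.005 [(np.float64(0.75), 33), (np.float64(2.0), 37)]
pics/w7raw.png -0.005 [(np.float64(-0.75), 20), (np.float64(1.25), 13)]
pics/w7raw.png 0 [(np.float64(0.75), 20), (np.float64(2.25), 14)]
pics/w7raw.png 0.005 [(np.float64(1.5), 42), (np.float64(3.5), 16)]
pics/w8raw.png -0.005 [(np.float64(13.25), 0), (np.float64(13.0), 0)]
pics/w8raw.png 0 [(np.float64(11.75), 0), (np.float64(11.75), 0)]
pics/w8raw.png 0.005 [(np.float64(10.25), 0), (np.float64(10.25), 0)]
pics/p1wrist.png -0.005 [(np.float64(-1.75), 20), (np.float64(0.75), 16)]
pics/p1wrist.png 0 [(np.float64(-0.75), 18), (np.float64(1.75), 15)]
pics/p1wrist.png 0.005 [(np.float64(1.25), 64), (np.float64(3.0), 70)]
-1 [462.59918 359.07706] [(-69, 28), (-68, 25), (-67, 25), (-66, 26), (-65, 25), (-64, 25), (-63, 26), (-62, 25), (-61, 25), (-60, 23), (-59, 23), (-58, 44), (-57, 69), (-56, 79), (-55, 94), (-54, 106), (-53, 96), (-52, 120), (-51, 130), (-50, 129), (-49, 130), (-48, 12
[... 852 characters left out ...]
, 89), (-52, 86), (-51, 60), (-50, 79), (-49, 91), (-48, 105), (-47, 114), (-46, 114), (-45, 115), (-44, 114), (-43, 88), (-42, 117), (-41, 129), (-40, 109), (-39, 90), (-38, 98), (-37, 101), (-36, 105), (-35, 110), (-34, 116), (-33, 115), (-32, 97), (-31, 85), (-30, 86), (-29, 88), (-28, 89), (-27, 90), (-26, 88), (-25, 94), (-24, 130), (-23, 141), (-22, 142), (-21, 140), (-20, 138), (-19, 96), (-18, 123), (-17, 138), (-16, 137), (-15, 138), (-14, 138), (-13, 138), (-12, 137), (-11, 93), (-10, 125), (-9, 135), (-8, 137), (-7, 137), (-6, 138), (-5, 138), (-4, 138), (-3, 96), (-2, 126), (-1, 138), (0, 137), (1, 136), (2, 136), (3, 138), (4, 138), (5, 89), (6, 44), (7, 50), (8, 126), (9, 138)]
```

At plane z = 0 the line is consistent across views. The ledge's upper edge is about 32.4 mm short of the line's lower edge. Moving most of that.

Request:
jog_arm:
  plan:
    - {"x": 0.03, "y": 0, "z": 0, "wx": 0, "wy": 0, "wz": 0}
    - {"x": 0.07, "y": 0, "z": 0, "wx": 0, "wy": 0, "wz": 0}
    - {"x": 0.11, "y": 0, "z": 0, "wx": 0, "wy": 0, "wz": 0}
    - {"x": 0.14, "y": 0, "z": 0, "wx": 0, "wy": 0, "wz": 0}
    - {"x": 0.155, "y": 0, "z": 0, "wx": 0, "wy": 0, "wz": 0}
    - {"x": 0.16, "y": 0, "z": 0, "wx": 0, "wy": 0, "wz": 0}
    - {"x": 0.16, "y": 0, "z": 0, "wx": 0, "wy": 0, "wz": 0}
    - {"x": 0.16, "y": 0, "z": 0, "wx": 0, "wy": 0, "wz": 0}

```text
t: 15.82
eef_pos: [0.5273, 0.1272, 0.1247]
tool_rot: [-0.188, 0.613, 0.752, 0.154]
contact_force: [1.5, -1.1, -2.3]
gripper_width: 0.995
```

```bash
cat > m2.py <<'E'
import sys
from meas import *
n=sys.argv[1]
np.save(n+".npy",cams.get_calibration("wrist")["extrinsics"]);cv2.imwrite(f"pics/{n}.png",cams.read_camera("wrist")[:,:,::-1])
for s in (-1,1):
    f,_=prof(f"pics/{n}.png",n+".npy",np.arange(s*.1-.004,s*.1+.004,.001),0)
    print("rail",s,[(round(x*1e3),int(v)) for x,v in zip(xs[::4],f[::4]) if -.012<x<.012])
    for yy in (.083,.110):
        f,_=prof(f"pics/{n}.png",n+".npy",np.arange(s*yy-.0025,s*yy+.0025,.001),.021)
        print("ledge",s,yy,[(round(x*1e3),int(v)) for x,v in zip(xs[::4],f[::4]) if -.022<x<.016])
E
python3 st.py;python3 m2.py p2
```

```text
15.8167 w mm 84.56349197471312 F [-2.3 -1.3 -1.4] M [-0.29  0.8  -0.07] tcp [ 88.1 -16.6 -20.8] rot [-0.13 -0.15  0.26]
rail -1 [(-11, 94), (-10, 94), (-9, 93), (-8, 92), (-7, 89), (-6, 102), (-5, 121), (-4, 129), (-3, 135), (-2, 135), (-1, 116), (0, 44), (1, 20), (2, 25), (3, 103), (4, 133), (5, 134), (6, 134), (7, 134), (8, 134), (9, 107), (10, 92), (11, 133)]
ledge -1 0.083 [(-21, 127), (-20, 132), (-19, 132), (-18, 134), (-17, 132), (-16, 132), (-15, 131), (-14, 110), (-13, 111), (-12, 96), (-11, 85), (-10, 91), (-9, 115), (-8, 119), (-7, 119), (-6, 123), (-5, 131), (-4, 133), (-3, 113), (-2, 91), (-1, 91), (0, 92), (1, 93), (2, 94), (3, 94), (4, 92), (5, 91), (6, 117), (7, 130), (8, 134), (9, 134), (10, 92), (11, 25), (12, 24), (13, 107), (14, 134), (15, 133)]
ledge -1 0.11 [(-21, 168), (-20, 169), (-19, 168), (-18, 169), (-17, 169), (-16, 169), (-15, 168), (-14, 168), (-13, 168), (-12, 170), (-11, 165), (-10, 149), (-9, 148), (-8, 151), (-7, 151), (-6, 153), (-5, 156), (-4, 157), (-3, 159), (-2, 171), (-1, 171), (0, 173), (1, 173), (2, 173), (3, 173), (4, 174), (5, 174), (6, 17
[... 437 characters left out ...]
), (-14, 146), (-13, 140), (-12, 95), (-11, 130), (-10, 131), (-9, 110), (-8, 88), (-7, 99), (-6, 102), (-5, 106), (-4, 109), (-3, 115), (-2, 121), (-1, 104), (0, 89), (1, 88), (2, 90), (3, 90), (4, 92), (5, 91), (6, 90), (7, 117), (8, 139), (9, 137), (10, 140), (11, 135), (12, 67), (13, 33), (14, 47), (15, 130)]
ledge 1 0.11 [(-21, 189), (-20, 189), (-19, 183), (-18, 179), (-17, 178), (-16, 177), (-15, 174), (-14, 174), (-13, 174), (-12, 166), (-11, 146), (-10, 146), (-9, 133), (-8, 90), (-7, 75), (-6, 61), (-5, 49), (-4, 50), (-3, 44), (-2, 38), (-1, 37), (0, 34), (1, 28), (2, 29), (3, 7), (4, 0), (5, 0), (6, 0), (7, 0), (8, 0), (9, 0), (10, 0), (11, 0), (12, 0), (13, 0), (14, 0), (15, 0)]
```

2.4 mm remain. I'll push up the rest and close in stages, shifting towards +y as the lever swings in.

Request:
jog_arm:
  plan:
    - {"x": 0.006, "y": 0, "z": 0, "wx": 0, "wy": 0, "wz": 0}
    - {"x": 0.013, "y": 0, "z": 0, "wx": 0, "wy": 0, "wz": 0}
    - {"x": 0.013, "y": 0, "z": 0, "wx": 0, "wy": 0, "wz": 0}
    - {"x": 0.013, "y": 0, "z": 0, "wx": 0, "wy": 0, "wz": 0}
    - {"x": 0.013, "y": 0, "z": 0, "wx": 0, "wy": 0, "wz": 0}
  hand: 0.65
  grip_force: 60

```text
t: 16.28
eef_pos: [0.5268, 0.129, 0.1258]
tool_rot: [-0.188, 0.613, 0.752, 0.154]
contact_force: [0.6, -2.7, 0.4]
gripper_width: 0.823
```

```bash
python3 st.py;python3 m2.py p3 | grep -v 0.11
```

```text
16.2833 w mm 69.95284798131307 F [-2.3 -0.1  1.7] M [-0.26  0.96 -0.13] tcp [ 90.3 -16.6 -20.7] rot [-0.12 -0.14  0.23]
rail -1 [(-11, 93), (-10, 94), (-9, 95), (-8, 94), (-7, 94), (-6, 94), (-5, 89), (-4, 103), (-3, 122), (-2, 131), (-1, 122), (0, 49), (1, 20), (2, 23), (3, 100), (4, 135), (5, 136), (6, 137), (7, 135), (8, 136), (9, 113), (10, 90), (11, 130)]
ledge -1 0.083 [(-21, 28), (-20, 29), (-19, 32), (-18, 46), (-17, 115), (-16, 135), (-15, 134), (-14, 122), (-13, 115), (-12, 135), (-11, 129), (-10, 104), (-9, 86), (-8, 89), (-7, 116), (-6, 121), (-5, 121), (-4, 125), (-3, 132), (-2, 135), (-1, 120), (0, 94), (1, 93), (2, 94), (3, 96), (4, 94), (5, 95), (6, 95), (7, 90), (8, 116), (9, 132), (10, 123), (11, 44), (12, 20), (13, 69), (14, 133), (15, 136)]
rail 1 [(-11, 93), (-10, 88), (-9, 88), (-8, 90), (-7, 92), (-6, 93), (-5, 93), (-4, 92), (-3, 93), (-2, 101), (-1, 114), (0, 114), (1, 108), (2, 51), (3, 18), (4, 19), (5, 80), (6, 114), (7, 114), (8, 114), (9, 114), (10, 115), (11, 98)]
ledge 1 0.083 [(-21, 154), (-20, 114), (-19, 115), (-18, 156), (-17, 157), (-16, 157), (-15, 156), (-14, 154), (-13, 153), (-12, 110), (-11, 108), (-10, 144), (-9, 145), (-8, 140), (-7, 116), (-6, 91), (-5, 100), (-4, 103), (-3, 107), (-2, 112), (-1, 117), (0, 122), (1, 108), (2, 92), (3, 87), (4, 90), (5, 93), (6, 94), (7, 92), (8, 92), (9, 110), (10, 140), (11, 141), (12, 110), (13, 39), (14, 32), (15, 101)]
```

Request:
jog_arm:
  plan:
    - {"x": 0.002, "y": -0.01, "z": 0, "wx": 0, "wy": 0, "wz": 0}
    - {"x": 0.003, "y": -0.02, "z": 0, "wx": 0, "wy": 0, "wz": 0}
    - {"x": 0.003, "y": -0.02, "z": 0, "wx": 0, "wy": 0, "wz": 0}
    - {"x": 0.003, "y": -0.02, "z": 0, "wx": 0, "wy": 0, "wz": 0}
  hand: 0.41

```text
t: 16.67
eef_pos: [0.5252, 0.1294, 0.1267]
tool_rot: [-0.187, 0.613, 0.752, 0.155]
contact_force: [9.0, 0.4, -2.4]
gripper_width: 0.707
```

```bash
python3 st.py
```

```text
16.6667 w mm 60.113466030496895 F [-2.4 -8.9 -1.5] M [-1.65  0.82 -0.31] tcp [ 91.3 -15.  -20.3] rot [ 0.15 -0.1   0.27]
```

Request:
jog_arm:
  plan:
    - {"x": -0.001, "y": -0.02, "z": 0, "wx": 0, "wy": 0, "wz": 0}
    - {"x": -0.001, "y": -0.03, "z": 0, "wx": 0, "wy": 0, "wz": 0}
    - {"x": -0.001, "y": -0.04, "z": 0, "wx": 0, "wy": 0, "wz": 0}
    - {"x": -0.001, "y": -0.04, "z": 0, "wx": 0, "wy": 0, "wz": 0}
  hand: 0.18

```text
t: 17.0
eef_pos: [0.5206, 0.1272, 0.1274]
tool_rot: [-0.184, 0.614, 0.751, 0.157]
contact_force: [9.9, -2.4, -0.7]
gripper_width: 0.591
```

```bash
python3 st.py;python3 m2.py p4 | grep -v 0.11
```

```text
17.0 w mm 50.26187762821641 F [-4.1 -9.2  1.4] M [-1.73  1.19 -0.28] tcp [ 90.5 -10.1 -19. ] rot [0.54 0.02 0.27]
rail -1 [(-11, 94), (-10, 95), (-9, 95), (-8, 96), (-7, 95), (-6, 95), (-5, 92), (-4, 103), (-3, 126), (-2, 135), (-1, 121), (0, 52), (1, 21), (2, 28), (3, 99), (4, 139), (5, 139), (6, 138), (7, 138), (8, 137), (9, 115), (10, 92), (11, 132)]
ledge -1 0.083 [(-21, 110), (-20, 136), (-19, 137), (-18, 136), (-17, 137), (-16, 136), (-15, 137), (-14, 109), (-13, 107), (-12, 136), (-11, 131), (-10, 105), (-9, 92), (-8, 89), (-7, 116), (-6, 121), (-5, 122), (-4, 126), (-3, 133), (-2, 136), (-1, 123), (0, 96), (1, 92), (2, 94), (3, 96), (4, 96), (5, 94), (6, 94), (7, 92), (8, 118), (9, 132), (10, 118), (11, 41), (12, 20), (13, 71), (14, 137), (15, 136)]
rail 1 [(-11, 98), (-10, 90), (-9, 90), (-8, 91), (-7, 93), (-6, 94), (-5, 94), (-4, 93), (-3, 95), (-2, 101), (-1, 116), (0, 116), (1, 110), (2, 52), (3, 17), (4, 19), (5, 82), (6, 116), (7, 116), (8, 116), (9, 116), (10, 116), (11, 101)]
ledge 1 0.083 [(-21, 125), (-20, 83), (-19, 87), (-18, 117), (-17, 119), (-16, 118), (-15, 117), (-14, 118), (-13, 116), (-12, 81), (-11, 89), (-10, 118), (-9, 117), (-8, 102), (-7, 76), (-6, 80), (-5, 100), (-4, 104), (-3, 108), (-2, 112), (-1, 118), (0, 123), (1, 111), (2, 93), (3, 89), (4, 91), (5, 92), (6, 93), (7, 94), (8, 93), (9, 102), (10, 117), (11, 119), (12, 87), (13, 19), (14, 18), (15, 90)]
```

Request:
jog_arm:
  plan:
    - {"x": 0.002, "y": -0.02, "z": 0.004, "wx": 0.003, "wy": 0, "wz": 0}
    - {"x": 0.002, "y": -0.03, "z": 0.004, "wx": 0.003, "wy": 0, "wz": 0}
    - {"x": 0.002, "y": -0.04, "z": 0.004, "wx": 0.003, "wy": 0, "wz": 0}
    - {"x": 0.002, "y": -0.04, "z": 0.004, "wx": 0.003, "wy": 0, "wz": 0}
  hand: 0.02

```text
t: 17.38
eef_pos: [0.5169, 0.1262, 0.128]
tool_rot: [-0.183, 0.614, 0.752, 0.156]
contact_force: [11.8, -2.2, -1.1]
gripper_width: 0.508
```

```bash
python3 st.py
```

```text
17.3833 w mm 43.22017469061067 F [ -4.5 -11.1   1.1] M [-2.33  1.17 -0.16] tcp [ 90.6  -6.2 -18.4] rot [0.49 0.14 0.31]
```

Request:
jog_arm:
  plan:
    - {"x": 0.002, "y": -0.015, "z": 0.004, "wx": 0.003, "wy": 0, "wz": 0}
    - {"x": 0.002, "y": -0.02, "z": 0.004, "wx": 0.003, "wy": 0, "wz": 0}
    - {"x": 0.002, "y": -0.02, "z": 0.004, "wx": 0.003, "wy": 0, "wz": 0}
    - {"x": 0.002, "y": -0.02, "z": 0.004, "wx": 0.003, "wy": 0, "wz": 0}
    - {"x": 0.002, "y": -0.02, "z": 0.004, "wx": 0.003, "wy": 0, "wz": 0}
  hand: -1
  grip_force: 80

```text
t: 17.8
eef_pos: [0.5141, 0.125, 0.1288]
tool_rot: [-0.185, 0.613, 0.753, 0.154]
contact_force: [0.6, -8.1, 9.3]
gripper_width: 0.404
```

```bash
python3 st.py;python3 m2.py p5 | grep -v 0.11
```

```text
17.8 w mm 34.34001223059177 F [-2.7  1.  12. ] M [0.12 0.81 0.22] tcp [ 90.4  -3.2 -17.4] rot [0.11 0.18 0.35]
rail -1 [(-11, 96), (-10, 96), (-9, 98), (-8, 97), (-7, 97), (-6, 97), (-5, 96), (-4, 114), (-3, 128), (-2, 139), (-1, 122), (0, 53), (1, 21), (2, 28), (3, 96), (4, 140), (5, 142), (6, 141), (7, 139), (8, 141), (9, 116), (10, 93), (11, 135)]
ledge -1 0.083 [(-21, 117), (-20, 138), (-19, 139), (-18, 139), (-17, 139), (-16, 139), (-15, 137), (-14, 97), (-13, 107), (-12, 138), (-11, 132), (-10, 110), (-9, 91), (-8, 93), (-7, 119), (-6, 124), (-5, 125), (-4, 130), (-3, 136), (-2, 139), (-1, 119), (0, 97), (1, 95), (2, 96), (3, 98), (4, 97), (5, 97), (6, 95), (7, 103), (8, 124), (9, 135), (10, 111), (11, 32), (12, 21), (13, 79), (14, 138), (15, 140)]
rail 1 [(-11, 100), (-10, 92), (-9, 91), (-8, 93), (-7, 94), (-6, 97), (-5, 96), (-4, 95), (-3, 98), (-2, 112), (-1, 118), (0, 119), (1, 109), (2, 53), (3, 17), (4, 19), (5, 81), (6, 117), (7, 118), (8, 119), (9, 118), (10, 120), (11, 101)]
ledge 1 0.083 [(-21, 115), (-20, 86), (-19, 109), (-18, 118), (-17, 118), (-16, 117), (-15, 118), (-14, 118), (-13, 116), (-12, 87), (-11, 107), (-10, 119), (-9, 114), (-8, 90), (-7, 67), (-6, 83), (-5, 103), (-4, 107), (-3, 110), (-2, 114), (-1, 121), (0, 126), (1, 110), (2, 94), (3, 91), (4, 93), (5, 94), (6, 96), (7, 95), (8, 96), (9, 111), (10, 118), (11, 119), (12, 83), (13, 21), (14, 17), (15, 91)]
```

```bash
python3 - <<'E'
from station import cams,monitor,finder
from h import *
p,Re,Rt=slope();L=p["mark"];T=[]
for c in ["side","scene","wrist"]:
    im=cams.read_camera(c)[:,:,::-1].copy();k=cams.get_calibration(c);cv2.imwrite(f"pics/f_{c}.png",im)
    for l in (0,.1,.2,.45): print(c,l,np.round(P(k,L+Re@[-.06+.052*np.cos(l),-.02-.052*np.sin(l),-.0035]),1),end=" ")
    print("pred mark",np.round(P(k,L),1))
    for t in ["lever_tip","ledge","tray_top"]:print(c,t,[(np.round(r["location"],1).tolist(),round(r["confidence"],2)) for r in finder.place_of(c,t)][:2])
    u=P(k,L+Re@[-.02,0,0]).astype(int)
    if c=="wrist": q=cv2.resize(im,(640,400))[:, :400] if 0 else im[200:400,120:520];q=cv2.resize(q,(600,300))
    else: q=cv2.resize(im[u[1]-38:u[1]+38,u[0]-50:u[0]+50],(400,300),interpolation=cv2.INTER_CUBIC)
    T.append(q)
o=np.zeros((600,800,3),np.uint8);o[:300,:400]=T[0];o[:300,400:]=T[1];o[300:,:600]=T[2];cv2.imwrite("pics/last.png",o)
E
```

```text
side 0 [307.6 171.8] side 0.1 [308.8 171.3] side 0.2 [310.2 170.9] side 0.45 [313.8 170.5] pred mark [301.7 171.6]
side lever_tip []
side ledge [([306.2, 173.5], 0.61)]
side tray_top [([291.8, 154.8], 0.94), ([345.1, 239.0], 0.4)]
scene 0 [364.8 201.7] scene 0.1 [364.9 202.8] scene 0.2 [364.8 204. ] scene 0.45 [364.1 207. ] pred mark [365.8 196.1]
scene lever_tip [([362.6, 200.9], 0.49)]
scene ledge [([457.1, 223.9], 0.71), ([366.4, 196.0], 0.68)]
scene tray_top []
wrist 0 [348.9 252. ] wrist 0.1 [359.3 252.5] wrist 0.2 [369.4 253.9] wrist 0.45 [393.2 261.3] pred mark [308.7 240.6]
wrist lever_tip []
wrist ledge []
wrist tray_top [([311.0, 97.2], 0.97)]
```

View pics/last.png

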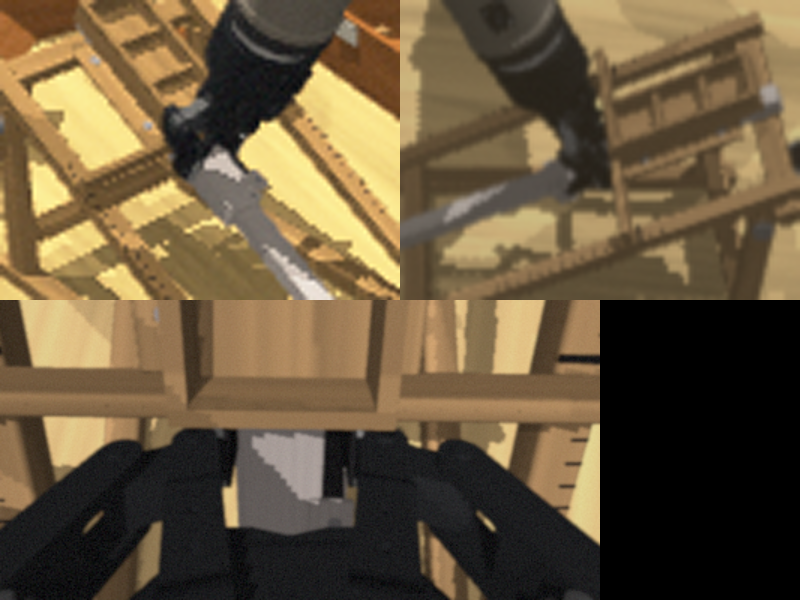

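The last picture shows the lever lying parallel against the sleeve between the fingers (wrist crop, columns 322–345), the tray behind the ledge, and the ledge at the line. I'll firm up the grip and see whether anything still moves.

Request:
jog_arm:
  plan:
    - {"x": 0, "y": 0, "z": 0, "wx": 0, "wy": 0, "wz": 0}
    - {"x": 0, "y": 0, "z": 0, "wx": 0, "wy": 0, "wz": 0}
    - {"x": 0, "y": 0, "z": 0, "wx": 0, "wy": 0, "wz": 0}
    - {"x": 0, "y": 0, "z": 0, "wx": 0, "wy": 0, "wz": 0}
    - {"x": 0, "y": 0, "z": 0, "wx": 0, "wy": 0, "wz": 0}
    - {"x": 0, "y": 0, "z": 0, "wx": 0, "wy": 0, "wz": 0}
  grip_force: 110

```text
t: 18.95
eef_pos: [0.5137, 0.1249, 0.1291]
tool_rot: [-0.185, 0.613, 0.753, 0.154]
contact_force: [-2.1, -4.9, 6.0]
gripper_width: 0.392
```

```bash
python3 st.py; python3 m2.py p6 | grep -v 0.11|grep ledge | cut -c1-700; python3 - <<'E'
from h import *
for n in ("p5","p6"):
    g=cv2.imread(f"pics/{n}.png",0)
    for r in (290,300,310,318): print(n,r,g[r,262:362:2].tolist())
E
```

```text
18.95 w mm 33.323024127786866 F [-1.   3.   7.4] M [0.46 0.67 0.49] tcp [ 90.5  -2.8 -17.1] rot [0.08 0.15 0.38]
ledge -1 0.083 [(-21, 121), (-20, 140), (-19, 140), (-18, 139), (-17, 139), (-16, 140), (-15, 136), (-14, 94), (-13, 113), (-12, 139), (-11, 128), (-10, 111), (-9, 92), (-8, 93), (-7, 119), (-6, 123), (-5, 124), (-4, 128), (-3, 134), (-2, 139), (-1, 121), (0, 97), (1, 96), (2, 96), (3, 98), (4, 99), (5, 98), (6, 96), (7, 99), (8, 123), (9, 136), (10, 109), (11, 29), (12, 21), (13, 82), (14, 140), (15, 139)]
ledge 1 0.083 [(-21, 115), (-20, 87), (-19, 106), (-18, 117), (-17, 118), (-16, 118), (-15, 117), (-14, 118), (-13, 117), (-12, 90), (-11, 105), (-10, 119), (-9, 112), (-8, 85), (-7, 67), (-6, 83), (-5, 105), (-4, 107), (-3, 111), (-2, 115), (-1, 122), (0, 126), (1, 112), (2, 93), (3, 91), (4, 93), (5, 96), (6, 96), (7, 95), (8, 97), (9, 102), (10, 118), (11, 119), (12, 79), (13, 20), (14, 23), (15, 94)]
p5 290 [24, 44, 71, 62, 38, 23, 19, 24, 56, 91, 92, 89, 82, 104, 104, 90, 93, 134, 160, 155, 153, 143, 123, 118, 106, 97, 95, 138, 157, 161, 150, 146, 122, 111, 99, 94,
[... 937 characters left out ...]
10, 16, 38, 99, 109, 52]
p6 300 [31, 35, 23, 15, 14, 16, 18, 9, 16, 71, 91, 87, 88, 93, 90, 111, 154, 156, 157, 159, 161, 158, 158, 161, 163, 164, 160, 158, 158, 162, 161, 157, 161, 160, 165, 162, 159, 113, 26, 19, 18, 13, 24, 5, 15, 31, 38, 16, 15, 27]
p6 310 [22, 27, 19, 17, 22, 17, 26, 10, 58, 89, 83, 94, 93, 89, 91, 91, 92, 89, 91, 139, 162, 135, 114, 152, 162, 166, 157, 160, 159, 161, 162, 157, 159, 158, 161, 163, 150, 79, 10, 19, 19, 26, 21, 16, 28, 32, 25, 16, 35, 25]
p6 318 [28, 19, 20, 11, 8, 18, 11, 85, 123, 86, 89, 90, 91, 89, 96, 88, 91, 91, 89, 89, 92, 92, 92, 127, 149, 159, 153, 156, 162, 164, 159, 159, 160, 159, 162, 166, 148, 61, 13, 13, 21, 18, 25, 1, 22, 26, 49, 23, 20, 22]
```

```bash
python3 - <<'E'
from station import cams,monitor,finder,bot
from h import *
l=[]
for c in("scene","side"):
    cams.read_camera(c);r=finder.find_in(c,"tray_mid");print(c,[(np.round(x["bbox"]).tolist(),round(x["confidence"],2)) for x in r][:5])
o=monitor.get_obs();print(o["t"],o["contact_force"],np.abs(o["joint_vel"]).max(),o["gripper_width"])
print(bot.hand_in())
E
```

```text
scene [([243.0, 177.0, 35.0, 16.0], 0.71), ([236.0, 203.0, 18.0, 29.0], 0.7), ([249.0, 142.0, 30.0, 28.0], 0.61)]
side [([320.0, 287.0, 50.0, 56.0], 0.96), ([379.0, 261.0, 47.0, 42.0], 0.9), ([450.0, 315.0, 66.0, 53.0], 0.7), ([264.0, 334.0, 35.0, 65.0], 0.62)]
19.2 [-1.9808805  -5.72286128  6.06617106] 0.0019990050117825505 0.3939271275162086
the job is handed in; nothing more can be done
None
```

The job is done and handed in at 19.2 s. The top tray is on the shelf, the shelf is at the line, and the gripper is still squeezing the lever shut against the sleeve at 110 N.

- **Tray:** I lowered it onto the bed and slid it down until it touched the ledge, then backed off about 1 mm and released it. In the wrist view it lies centred and lengthwise, right behind the ledge. I did not measure its final offset.
- **Shelf height:** the ledge's upper edge measured about 0.4 mm below the line's lower edge, with an uncertainty of about 1 mm. It did not move when I raised the grip from 80 to 110 N.
- **Lever:** the wrist picture shows it lying flat along the sleeve with no visible gap. The scene camera placed its tip within about 2 px of the shut position.
- **Reading that disagrees:** the gripper reported a 33 mm opening, against the 39 mm expected across sleeve and lever. I put most of that down to the pads giving under load; it had also read about 1 mm low on the 56 mm tray.
- **Other objects:** the two lower trays still show as a pile where they were, and I never approached the look-alikes. I did not check the rest one by one at the end.
- **Forces:** wrist force never read above about 15 N, sampled at the end of each move.

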